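Change the cassettes in a bench-top reader

TASK

Change over the cassette reader: lift its head right up by the small side lever and swing the lock lever fully open, then set every used cassette from the bays down flat in the steel tray and drop every fresh cassette from the bench fully down into a bay of its own, window end towards the back of the reader. With all fresh cassettes seated and the head still up, swing the lock lever fully shut, and last of all lower the head fully by its lever. Leave the other things on the bench alone.

Things in the scene. Friction and masses are not known exactly. Their poses are not given: they have to be found in the camera images.
- reader: cassette reader, fixed to the bench: grey base 12 mm thick, on it an aluminium nest (top 32 mm up, 128 by 202 mm) with three open-topped bays in a row along its y axis. Origin on the bench under the middle bay's centre; +x points to its back, where white posts 82 mm high carry the head's shaft; +y to the lock lever's side.
- lock (a joint): lock lever on the reader's +y side: steel arm 75 mm long, swinging level about an upright pin at x -45, y +128 mm of the reader. 0 rad = shut (arm points to +x, the back; the steel clamp bar covers the front 12 mm of the cassettes); grows anticlockwise from above to 1.45 = fully open (arm points outwards to +y, clamp bar drawn off the bays). Stays where left.
- lock_grip (a point): the point to grip on the lock lever's upright round black knob (20 mm diameter, its top 18 mm above this point, the steel arm's top 21 mm below it)
- head (a joint): reading head and its lift lever, one rigid rocker on a shaft along the reader's y at x +112 mm, 66 mm above the bench. 0 rad = lowered (white head bar, 186 mm wide, lies over the back ends of the cassettes; the lever's knob is low, towards the front); grows as the knob is lifted up and back, to 1.3 = fully raised. Stays where left.
- head_grip (a point): centre of the lift lever's black knob: a cylinder 18 mm in diameter and 20 mm long along the reader's y axis, at the end of a thin arm 75 mm from the shaft, on the reader's -y side, clear of the base
- tray: steel tray for used cassettes, fixed, 160 mm (x) by 230 mm (y), walls 5 mm thick and 30 mm high, floor 5 mm above the bench; origin at the underside's centre
- bay0 (a point): floor centre of bay 0 (0 is at the reader's -y side, 2 at the lock lever's side), 12 mm above the bench. Each bay is 100 mm (along the reader's x) by 50 mm and 20 mm deep; bays are 62 mm apart
- bay1 (a point): floor centre of bay 1 (0 is at the reader's -y side, 2 at the lock lever's side), 12 mm above the bench. Each bay is 100 mm (along the reader's x) by 50 mm and 20 mm deep; bays are 62 mm apart
- bay2 (a point): floor centre of bay 2 (0 is at the reader's -y side, 2 at the lock lever's side), 12 mm above the bench. Each bay is 100 mm (along the reader's x) by 50 mm and 20 mm deep; bays are 62 mm apart
- fresh0: fresh cassette: white plastic, 96 mm (x) by 46 (y) by 22 high, on top a grip fin 36 mm long (x), 14 thick (y), from 22 to 52 mm height, its centre 8 mm towards -x from the body's centre; dark window on top near the +x end. Origin: underside's centre. 90 g. Stands on the bench at first; 2 or 3 fresh ones are present.
- fresh0_window (a point): centre of its dark window, on the top face 34 mm from the middle towards +x
- fresh1: fresh cassette: white plastic, 96 mm (x) by 46 (y) by 22 high, on top a grip fin 36 mm long (x), 14 thick (y), from 22 to 52 mm height, its centre 8 mm towards -x from the body's centre; dark window on top near the +x end. Origin: underside's centre. 90 g. Stands on the bench at first; 2 or 3 fresh ones are present.
- fresh1_window (a point): centre of its dark window, on the top face 34 mm from the middle towards +x
- fresh2: fresh cassette: white plastic, 96 mm (x) by 46 (y) by 22 high, on top a grip fin 36 mm long (x), 14 thick (y), from 22 to 52 mm height, its centre 8 mm towards -x from the body's centre; dark window on top near the +x end. Origin: underside's centre. 90 g. Stands on the bench at first; 2 or 3 fresh ones are present.
- fresh2_window (a point): centre of its dark window, on the top face 34 mm from the middle towards +x
- used0: used cassette: white plastic, 96 mm (x) by 46 (y) by 22 high, on top a grip fin 36 mm long (x), 14 thick (y), from 22 to 52 mm height, its centre 8 mm towards -x from the body's centre; dark window on top near the +x end. Origin: underside's centre. 90 g. Sits in one of the reader's bays at first; 1 or 2 used ones are present.
- used1: used cassette: white plastic, 96 mm (x) by 46 (y) by 22 high, on top a grip fin 36 mm long (x), 14 thick (y), from 22 to 52 mm height, its centre 8 mm towards -x from the body's centre; dark window on top near the +x end. Origin: underside's centre. 90 g. Sits in one of the reader's bays at first; 1 or 2 used ones are present.
- used2: used cassette: white plastic, 96 mm (x) by 46 (y) by 22 high, on top a grip fin 36 mm long (x), 14 thick (y), from 22 to 52 mm height, its centre 8 mm towards -x from the body's centre; dark window on top near the +x end. Origin: underside's centre. 90 g. Sits in one of the reader's bays at first; 1 or 2 used ones are present.
- tube_rack: green tube rack 75 x 160 x 50 mm with capped tubes, 102 mm high in all; a bystander to leave alone
- pipette: hand pipette lying down, about 270 mm long, 26 mm thick; a bystander to leave alone
- reagent_bottle: amber bottle, 60 mm across, 120 mm tall; a bystander to leave alone
- marker: blue marker pen lying down, 130 mm long, 14 mm thick; a bystander to leave alone

How it is judged:
By the outcome, as a careful person would: the job done as asked, in the order asked, and still so for the second after the job is handed in, with the robot touching nothing.
Of used0, used1, used2 only 1 to 2 are there at a start; the rules pass over those that are not, and their reading is None.
Of fresh0, fresh1, fresh2 only 2 to 3 are there at a start; the rules pass over those that are not, and their reading is None.
At some moment in a run one of fresh0, fresh1, fresh2 may be knocked a few centimetres aside while the robot is not near it.
It also fails if it takes over 210 s, if anything falls off the work surface, if the arm or the gripper's body presses on something with over 40 N, if the wrist force passes 120 N, or if a joint passes its speed limit or range.

ROBOT

A 6-joint arm with a two-finger parallel gripper is mounted at the origin on the work surface. World frame = base frame: x ahead of the robot, y to its left, z up, the work surface at z = 0. Lengths are in m, angles in rad, forces in N, time in s.
With the tool pointing down it reaches from about 0.3 to 0.75 m from the base axis. Payload 8.5 kg.
Tool frame: the origin (TCP) lies at the very end of the fingers, on their centre line; the grasp point (between the pads) lies 19 mm behind it; z points along the fingers, y is the line along which they close (so a half turn about z gives the same grasp; the last joint's range is limited). The gripper opens to 88 mm and grips with 3 to 60 N. Pads are 18 mm wide; open, the fingers measure 123 mm over their backs; the gripper's body (75 mm by 187 mm) begins 45 mm behind the grasp point.
Start: joints at [-1.415, 0.381, 1.297, -0, 1.464, -0.215], TCP at [0.199, -0.513, 0.239] pointing down, gripper open.
Joint ranges: [-3.11, 3.11], [-0.89, 2.33], [0.22, 2.48], [-1.42, 4.56], [0.17, 2.85], [-2.88, 2.88]. Speed limits (rad/s): [2.39, 2.39, 3.14, 3.14, 3.14, 3.14].

INTERFACE

Orientations are given as a unit quaternion [w, x, y, z].
In Python, from station import env gives the robot as it stands.
- The arm moves only by the tool arm_command, never from a script. Its argument "targets" is a list of rows, each an object with "offset": the shift along the tool's x, y, z scaled (see below), a list of three; "delta_rot": the turn, a rotation vector about the tool's x, y, z scaled (see below), a list of three; "gripper": the finger opening in mm, from 0 to 88.1. In form: [{"offset": [dx, dy, dz], "delta_rot": [wx, wy, wz], "gripper": gripper}, ...]. A call has 1 to 10 rows; each row shifts and turns the commanded pose from where the row before left it, along the tool's axes as they then stand; what a row does not reach is not made up. The controller multiplies each number of a shift by 0.025 m and each number of a turn by 0.12 rad. A row lasts 1/8 s, in which the tool goes at most 62.5 mm and 10.7 degrees, less where a joint would pass 70% of its speed; a pose out of reach is approached as far as the arm can. A call with a number of a shift or a turn outside -1 to 1 is refused whole. A call with a gripper value outside its range is refused whole. The fingers move at their own pace and stop on an object; "grip_force" is the grip in N (left out, the last holds). Time passes only in rows, so rows that do not move let the fingers close. It gives the time, the measured TCP pose, the force, the opening and the grip force at its end, in the units of the state.
- env.get_obs(): the state, without advancing time (a new reading comes with each control period).
- env.snapshot(name): name is "scene" or "top" or "wrist"; returns a dict with "frame" (480x640x3 uint8, blue, green, red), "mtx" (3x3 intrinsics, pixels), "k1" (the pictures are not rectified: a ray, as slopes to the right and down, at radius r is drawn at 1 + k1 r^2 times it, then the intrinsics apply), "position" and "attitude" of the camera in the world. Camera axes: x right, y up, looking along -z (the intrinsics and any distortion apply to the point x, -y, -z); pixel columns grow to the right and rows downward; lengths in m; the calibration is good to about 2 mm. A picture is of the moment at which its call begins. There is no depth.
- env.finish_job(): hands the job in; it is judged then, once.
The state is a dict: "clock": time; "q": joint angles; "joint_vel": joint speeds; "tau": joint torques, N m; "tcp_pos": TCP position; "ee_rot": TCP orientation; "ft_force": force on the tool from outside, world axes, zero at the start; "moment": the same for the moment, N m; "gripper_width": finger opening in m; "finger_force": force on a finger pad.
Only numpy, scipy, OpenCV 4.12 (cv2) and the standard library are available. Lean on these libraries where they do the work, as an engineer would, in place of code of your own. Each camera call takes 0.05 s, during which the arm holds its last target. There are 200 camera calls.

## Working session

There is one attempt and no reset: what is moved stays moved. The work goes in short steps, Python scripts to look and compute and a tool call to move; the robot and the scene stay as the last step left them, time stands still between calls to the robot, and variables do not carry over. Pictures are saved under pics/ and viewed, at most 19 in all, crops included, and the job is handed in when it is done.

Besides the shell and the picture viewer there is one more tool, called after ">>>" as a command line: name --argument value ..., lists and objects as JSON in quotes. arm_command: Moves the arm, as the interface text tells. Its arguments: {"type":"object","properties":{"targets":{"type":"array"},"grip_force":{"type":"number"}},"required":["targets"]}

```bash
ls; mkdir -p pics
cat > h.py <<'E'
import numpy as np, cv2
from scipy.spatial.transform import Rotation as R
from station import env
def snap(n):
    s=env.snapshot(n); return s
def Rm(s):
    a=np.array(s["attitude"],float)
    return a if a.shape==(3,3) else R.from_quat(a,scalar_first=True).as_matrix()
def ray(s,uv):
    K=np.array(s["mtx"]);k=s["k1"]
    d=np.array([(uv[0]-K[0,2])/K[0,0],(uv[1]-K[1,2])/K[1,1]]);p=d.copy()
    for _ in range(30): p=d/(1+k*(p@p))
    v=Rm(s)@np.array([p[0],-p[1],-1.0]); return np.array(s["position"]),v/np.linalg.norm(v)
def onz(s,uv,z):
    o,v=ray(s,uv); return o+v*(z-o[2])/v[2]
def tri(*su):
    A=np.zeros((3,3));b=np.zeros(3);L=[]
    for s,uv in su:
        o,v=ray(s,uv);P=np.eye(3)-np.outer(v,v);A+=P;b+=P@o;L.append((o,P))
    x=np.linalg.solve(A,b); return x,[np.linalg.norm(P@(x-o)) for o,P in L]
def proj(s,X):
    c=Rm(s).T@(np.array(X)-np.array(s["position"]));p=np.array([c[0],-c[1]])/-c[2]
    K=np.array(s["mtx"]);p=p*(1+s["k1"]*(p@p)); return p*[K[0,0],K[1,1]]+K[:2,2]
E
python3 - <<'E'
from h import *
import pickle
d={}
for n in ["top","scene","wrist"]:
    s=snap(n);d[n]=s;cv2.imwrite(f"pics/{n}0.png",s["frame"]);print(n,s["mtx"],s["k1"],s["position"],s["attitude"])
pickle.dump(d,open("d0.pkl","wb"));print(env.get_obs())
E
```

```text
pics
top [[605.92143224   0.         322.60659613]
 [  0.         605.92143224 249.12214316]
 [  0.           0.           1.        ]] -0.1862274639664141 [ 0.39398835 -0.07105029  1.63860389] [ 0.71107779  0.02355111 -0.01280658 -0.7026021 ]
scene [[593.6226407    0.         321.00550451]
 [  0.         593.6226407  243.35933456]
 [  0.           0.           1.        ]] -0.043402202842941814 [ 1.24704885 -0.01092911  1.24375434] [0.66891943 0.19970328 0.21230143 0.68380809]
wrist [[389.91478451   0.         320.25671304]
 [  0.         389.91478451 241.66057603]
 [  0.           0.           1.        ]] -0.058586860820945406 [ 0.2713475  -0.48417194  0.38393213] [ 0.81554605 -0.12523005  0.08688185 -0.55825946]
{'clock': 0.15, 'q': array([-1.41532568e+00,  3.81057741e-01,  1.29801955e+00,  1.68459507e-06,
        1.46361021e+00, -2.15323140e-01]), 'joint_vel': array([ 0.00036434, -0.00221898, -0.00239694,  0.00012773,  0.00019405,
       -0.00087896]), 'tau': array([ 1.61592976e-03, -4.38081121e+01, -2.24614942e+01,  7.12848594e-02,
        3.43221123e-02, -9.36281776e-05]), 'tcp_pos': array([ 0.19924887, -0.51241707,  0.23829338]), 'ee_rot': array([-5.47155462e-04,  9.82863035e-01,  1.84336525e-01,  1.72169872e-05]), 'ft_force': array([-0.09158551, -0.44456466, -0.02608935]), 'moment': array([-0.03972206, -0.01104933, -0.02248215]), 'finger_force': 0.0, 'gripper_width': 0.0879889525202594}
```

View pics/top0.png

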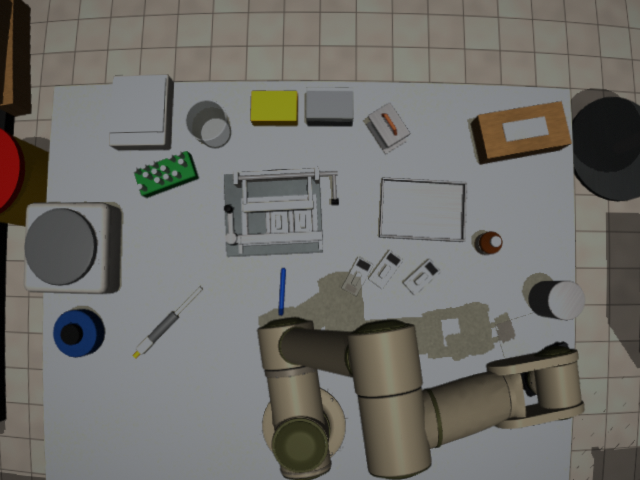

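View pics/scene0.png

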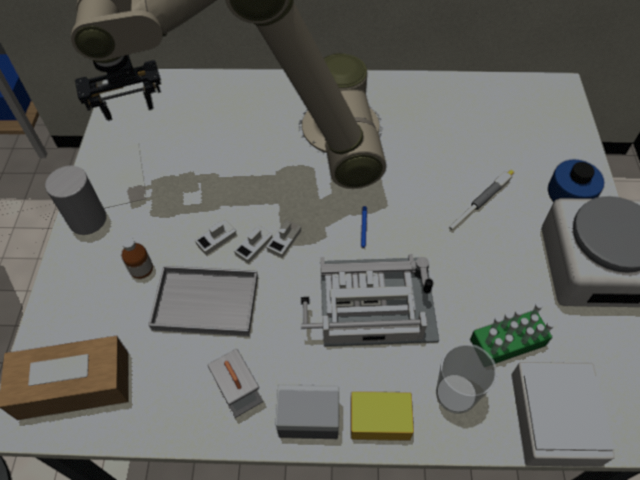

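The top view shows the reader at about (280,212) with its back up in the picture, the lock knob at about (228,210) and the head knob at about (335,202). The tray is at (423,210), with three fresh cassettes at (356,275), (384,268) and (421,276). Two used cassettes appear to be in the bays. I'll enlarge to pick out features.

Run:
```python
from h import *
import pickle
d=pickle.load(open("d0.pkl","rb"))
t=d["top"]["frame"][155:305,215:475]; s=d["scene"]["frame"][210:360,145:445]
t=cv2.resize(t,None,fx=3,fy=3,interpolation=cv2.INTER_CUBIC)
s=cv2.resize(s,None,fx=2.6,fy=2.6,interpolation=cv2.INTER_CUBIC)
cv2.imwrite("pics/ct.png",cv2.convertScaleAbs(t,alpha=1.2)); cv2.imwrite("pics/cs.png",s)
```

```text
(no output)
```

View pics/ct.png

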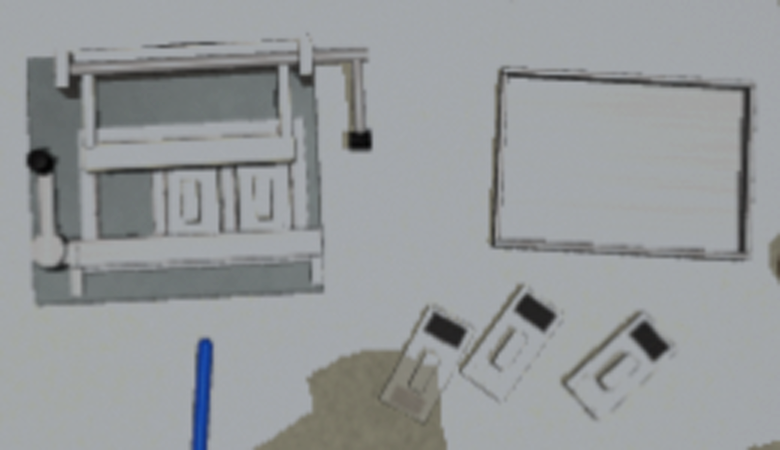

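View pics/cs.png

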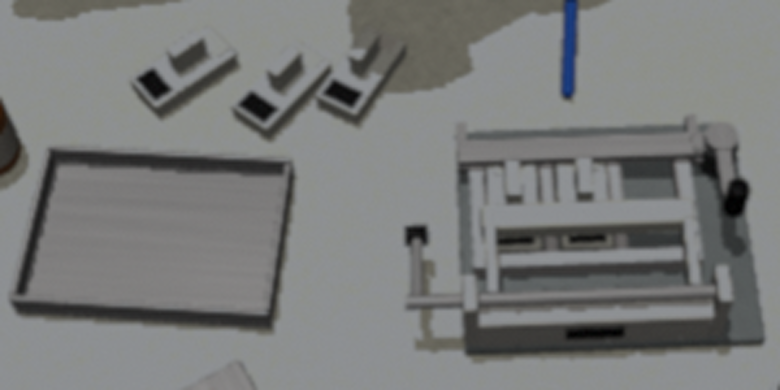

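The crops show both used cassettes in bays 0 and 1, with bay 2 (the lock side) empty. In the top crop the head knob is at (358,140) and the lock knob at (40,161). I'll triangulate these.

Run:
```python
from h import *
import pickle
d=pickle.load(open("d0.pkl","rb")); T,S=d["top"],d["scene"]
def blobs(s,x0,y0,x1,y1,th=50):
    g=s["frame"][y0:y1,x0:x1].max(2); m=(g<th).astype(np.uint8)
    n,l,st,c=cv2.connectedComponentsWithStats(m)
    return [(np.round(c[i]+[x0,y0],1),st[i,4]) for i in range(1,n) if st[i,4]>12]
print("T",blobs(T,215,155,475,305)); print("S",blobs(S,145,210,445,360))
tc=lambda x,y:(x/3+215-.33,y/3+155-.33); sc=lambda x,y:(x/2.6+145-.3,y/2.6+210-.3)
pr=lambda n,r:print(n,np.round(r[0],4),np.round(r[1],4))
pr("headknob",tri((T,tc(358,140)),(S,sc(416,235))))
pr("lockknob",tri((T,tc(40,161)),(S,sc(738,192))))
pr("lockpin",tri((T,tc(49,250)),(S,sc(720,135))))
for n,a,b in [("f0",(445,329),(153,84)),("f1",(537,312),(258,108)),("f2",(652,341),(343,94))]: pass
for a in [(445,329),(537,312),(652,341)]: print("win z22",np.round(onz(T,tc(*a),.022),4))
for b in [(343,94),(258,108),(153,84)]: print("win S z22",np.round(onz(S,sc(*b),.022),4))
print("tray top corners",[np.round(onz(T,tc(*a),.03),3) for a in [(501,67),(753,84),(748,259),(491,246)]])
print("tray S",[np.round(onz(S,sc(*a),.03),3) for a in [(50,150),(292,162),(273,316),(13,298)]])
print("base",[np.round(onz(T,tc(*a),.012),3) for a in [(28,58),(37,304),(322,291)]])
print("base S",[np.round(onz(S,sc(*a),.012),3) for a in [(470,352),(762,342),(735,125)]])
print("finTop T",[np.round(onz(T,tc(*a),.052),4) for a in [(189,199),(262,196),(425,368),(509,347),(612,370)]])
```

```text
T [(array([276.4, 178.9]), np.int32(99)), (array([238.9, 183.3]), np.int32(26)), (array([462.8, 210.3]), np.int32(65)), (array([334.4, 201.5]), np.int32(43)), (array([228.3, 208.5]), np.int32(63)), (array([393. , 258.8]), np.int32(67)), (array([363.1, 264.6]), np.int32(68)), (array([431.1, 268.1]), np.int32(64))]
S [(array([203.7, 241.8]), np.int32(60)), (array([276.4, 245.5]), np.int32(59)), (array([243.5, 250.5]), np.int32(66)), (array([147.9, 264. ]), np.int32(85)), (array([416.8, 272.6]), np.int32(67)), (array([193.7, 279.5]), np.int32(378)), (array([427.1, 286.2]), np.int32(112)), (array([305. , 299.4]), np.int32(33)), (array([343.1, 302. ]), np.int32(36)), (array([370.8, 301.1]), np.int32(38)), (array([201.4, 330.4]), np.int32(255)), (array([373.5, 337.8]), np.int32(118)), (array([413.8, 341.4]), np.int32(17)), (array([350.8, 344. ]), np.int32(21)), (array([331.2, 344.8]), np.int32(13))]
headknob [ 0.6023 -0.0762  0.0504] [0.0013 0.0013]
lockknob [0.5765 0.1998 0.0896] [0.0005 0.0005]
lockpin [0.5014 0.1939 0.0623] [0.0004 0.0004]
win z22 [ 0.4377 -0.1543  0.022 ]
win z22 [ 0.4537 -0.2362  0.022 ]
win z22 [ 0.4289 -0.3395  0.022 ]
win S z22 [ 0.4364 -0.1547  0.022 ]
win S z22 [ 0.4538 -0.2343  0.022 ]
win S z22 [ 0.4282 -0.3381  0.022 ]
tray top corners [array([ 0.672, -0.202,  0.03 ]), array([ 0.661, -0.43 ,  0.03 ]), array([ 0.503, -0.425,  0.03 ]), array([ 0.512, -0.194,  0.03 ])]
tray S [array([ 0.509, -0.422,  0.03 ]), array([ 0.518, -0.196,  0.03 ]), array([ 0.673, -0.199,  0.03 ]), array([ 0.661, -0.429,  0.03 ])]
base [array([0.68 , 0.226, 0.012]), array([0.456, 0.213, 0.012]), array([ 0.471, -0.044,  0.012])]
base S [array([ 0.695, -0.028,  0.012]), array([0.681, 0.224, 0.012]), array([0.458, 0.217, 0.012])]
finTop T [array([0.5483, 0.0729, 0.052 ]), array([0.5516, 0.0087, 0.052 ]), array([ 0.4026, -0.1356,  0.052 ]), array([ 0.4218, -0.2088,  0.052 ]), array([ 0.4026, -0.2994,  0.052 ])]
```

Reader yaw is about 0.06 rad, with its origin near (0.554, 0.069). The head knob is at (0.602, -0.076, 0.050), which agrees with the description. Moving above it.

>>> arm_command --targets '[{"offset": [0, 0, 0], "delta_rot": [0, 0, 0.87], "gripper": 40}, {"offset": [0, 0, 0], "delta_rot": [0, 0, 0.87], "gripper": 40}, {"offset": [0, 0, 0], "delta_rot": [0, 0, 0.87], "gripper": 40}, {"offset": [0.95, -0.91, 0], "delta_rot": [0, 0, 0], "gripper": 40}, {"offset": [0.95, -0.91, 0], "delta_rot": [0, 0, 0], "gripper": 40}, {"offset": [0.95, -0.91, 0], "delta_rot": [0, 0, 0], "gripper": 40}, {"offset": [0.95, -0.91, 0], "delta_rot": [0, 0, 0], "gripper": 40}, {"offset": [0.95, -0.91, 0], "delta_rot": [0, 0, 0], "gripper": 40}, {"offset": [0.95, -0.91, 0], "delta_rot": [0, 0, 0], "gripper": 40}, {"offset": [0.95, -0.91, 0], "delta_rot": [0, 0, 0], "gripper": 40}]' --grip_force 20

```text
clock: 1.4
tcp_pos: [0.3567, -0.3431, 0.2386]
ee_rot: [-0.0, 1.0, 0.029, -0.0]
ft_force: [0.4, -0.6, -0.5]
gripper_width: 0.0403
finger_force: 0.0
```

>>> arm_command --targets '[{"offset": [0.95, -0.91, 0], "delta_rot": [0, 0, 0], "gripper": 40}, {"offset": [0.95, -0.91, 0], "delta_rot": [0, 0, 0], "gripper": 40}, {"offset": [0.95, -0.91, 0], "delta_rot": [0, 0, 0], "gripper": 40}, {"offset": [0.95, -0.91, 0], "delta_rot": [0, 0, 0], "gripper": 40}, {"offset": [0.95, -0.91, 0], "delta_rot": [0, 0, 0], "gripper": 40}, {"offset": [0.95, -0.91, 0], "delta_rot": [0, 0, 0], "gripper": 40}, {"offset": [0.95, -0.91, 0], "delta_rot": [0, 0, 0], "gripper": 40}, {"offset": [0.95, -0.91, 0], "delta_rot": [0, 0, 0], "gripper": 40}, {"offset": [0.95, -0.91, 0], "delta_rot": [0, 0, 0], "gripper": 40}, {"offset": [0, 0, 0], "delta_rot": [0, 0, 0], "gripper": 40}]'

```text
clock: 2.65
tcp_pos: [0.5584, -0.1259, 0.2382]
ee_rot: [-0.0, 1.0, 0.03, -0.0]
ft_force: [-0.4, -0.1, -0.8]
gripper_width: 0.0404
finger_force: 0.0
```

```bash
cat >> h.py <<'E'
def go(x,y,z,yaw=None):
    "units to shift/turn from the measured pose; shift in tool axes after the turn"
    o=env.get_obs(); r=R.from_quat(o["ee_rot"],scalar_first=True); M=r.as_matrix()
    phi=np.arctan2(M[1,0],M[0,0]); w=phi
    if yaw is not None:
        w=yaw; dz=-(w-phi)
        print("turn z units %.2f"%(dz/.12))
    X=np.array([np.cos(w),np.sin(w),0]);Y=np.array([np.sin(w),-np.cos(w),0])
    d=np.array([x,y,z])-o["tcp_pos"]
    print("units x %.2f y %.2f z %.2f"%(d@X/.025,d@Y/.025,-d[2]/.025),"phi",round(phi,3), "clock",o["clock"])
def blobs(s,x0,y0,x1,y1,th=50,mn=12):
    g=s["frame"][y0:y1,x0:x1].max(2); m=(g<th).astype(np.uint8)
    n,l,st,c=cv2.connectedComponentsWithStats(m)
    return [(np.round(c[i]+[x0,y0],1),list(st[i])) for i in range(1,n) if st[i,4]>mn]
E
python3 - <<'E'
from h import *
s=snap("wrist");cv2.imwrite("pics/w1.png",s["frame"]);print(s["position"],Rm(s)@[0,0,-1])
print(proj(s,[.6023,-.0762,.0504])); go(.6023,-.0762,.1)
E
```

```text
[ 0.63572878 -0.12124613  0.38385415] [-0.30181339 -0.01690073 -0.95321721]
[264.96047803 156.72783666]
units x 1.90 y -1.92 z 5.53 phi 0.059 clock 2.7
```

View pics/w1.png

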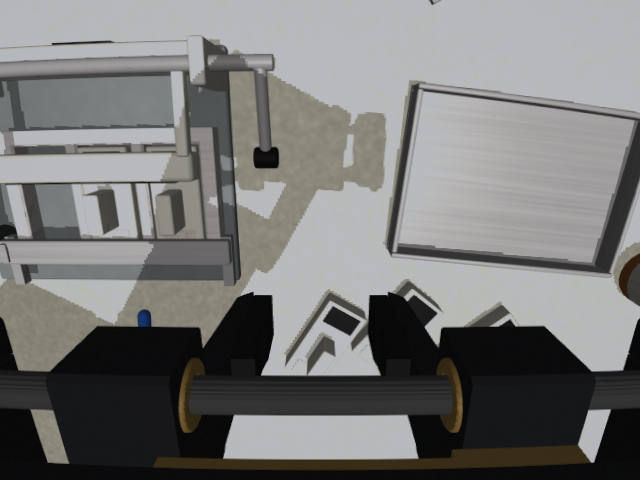

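The wrist view shows the knob at (265,158), within 1.5 px of the prediction. Going down to grip it.

>>> arm_command --targets '[{"offset": [0.95, -0.96, 0], "delta_rot": [0, 0, 0], "gripper": 40}, {"offset": [0.95, -0.96, 0.3], "delta_rot": [0, 0, 0], "gripper": 40}, {"offset": [0, 0, 1], "delta_rot": [0, 0, 0], "gripper": 40}, {"offset": [0, 0, 1], "delta_rot": [0, 0, 0], "gripper": 40}, {"offset": [0, 0, 1], "delta_rot": [0, 0, 0], "gripper": 40}, {"offset": [0, 0, 1], "delta_rot": [0, 0, 0], "gripper": 40}, {"offset": [0, 0, 1], "delta_rot": [0, 0, 0], "gripper": 40}, {"offset": [0, 0, 1], "delta_rot": [0, 0, 0], "gripper": 40}, {"offset": [0, 0, 1], "delta_rot": [0, 0, 0], "gripper": 40}, {"offset": [0, 0, 1], "delta_rot": [0, 0, 0], "gripper": 40}]'

```text
clock: 3.95
tcp_pos: [0.6018, -0.0778, 0.0306]
ee_rot: [0.0, 1.0, 0.028, -0.0]
ft_force: [0.2, -0.8, -0.7]
gripper_width: 0.0404
finger_force: 0.0
```

>>> arm_command --targets '[{"offset": [0, 0, 0], "delta_rot": [0, 0, 0], "gripper": 10}, {"offset": [0, 0, 0], "delta_rot": [0, 0, 0], "gripper": 10}, {"offset": [0, 0, 0], "delta_rot": [0, 0, 0], "gripper": 10}, {"offset": [0, 0, 0], "delta_rot": [0, 0, 0], "gripper": 10}]' --grip_force 15

```text
clock: 4.45
tcp_pos: [0.6027, -0.0768, 0.0322]
ee_rot: [0.0, 1.0, 0.029, 0.001]
ft_force: [-0.7, 1.1, 1.8]
gripper_width: 0.0195
finger_force: 15.0
```

>>> arm_command --targets '[{"offset": [-0.06, 0, -0.39], "delta_rot": [0, 0, 0], "gripper": 10}, {"offset": [-0.01, 0, -0.39], "delta_rot": [0, 0, 0], "gripper": 10}, {"offset": [0.045, 0, -0.39], "delta_rot": [0, 0, 0], "gripper": 10}, {"offset": [0.1, 0, -0.38], "delta_rot": [0, 0, 0], "gripper": 10}, {"offset": [0.145, 0, -0.37], "delta_rot": [0, 0, 0], "gripper": 10}, {"offset": [0.19, 0, -0.345], "delta_rot": [0, 0, 0], "gripper": 10}, {"offset": [0.235, 0, -0.315], "delta_rot": [0, 0, 0], "gripper": 10}, {"offset": [0.275, 0, -0.285], "delta_rot": [0, 0, 0], "gripper": 10}, {"offset": [0.31, 0, -0.245], "delta_rot": [0, 0, 0], "gripper": 10}, {"offset": [0, 0, 0], "delta_rot": [0, 0, 0], "gripper": 10}]'

```text
clock: 5.7
tcp_pos: [0.6334, -0.075, 0.1108]
ee_rot: [0.0, 1.0, 0.029, 0.001]
ft_force: [-3.8, -1.0, 6.1]
gripper_width: 0.0199
finger_force: 15.0
```

>>> arm_command --targets '[{"offset": [0.17, 0, -0.1], "delta_rot": [0, 0, 0], "gripper": 10}, {"offset": [0.17, 0, -0.1], "delta_rot": [0, 0, 0], "gripper": 10}, {"offset": [0, 0, 0], "delta_rot": [0, 0, 0], "gripper": 10}]'

```text
clock: 6.08
tcp_pos: [0.64, -0.0746, 0.1146]
ee_rot: [0.0, 1.0, 0.029, -0.002]
ft_force: [-11.3, -2.1, 4.2]
gripper_width: 0.0197
finger_force: 15.0
```

>>> arm_command --targets '[{"offset": [0.15, 0, -0.06], "delta_rot": [0, 0, 0], "gripper": 10}, {"offset": [0, 0, 0], "delta_rot": [0, 0, 0], "gripper": 10}]'

```text
clock: 6.32
tcp_pos: [0.6414, -0.0745, 0.1147]
ee_rot: [-0.0, 1.0, 0.029, -0.005]
ft_force: [-19.8, -4.7, 0.1]
gripper_width: 0.0199
finger_force: 15.0
```

The force rose with no further motion, so the head is at its stop. Releasing, rising and going over the lock knob.

>>> arm_command --targets '[{"offset": [-0.2, 0, 0], "delta_rot": [0, 0, 0], "gripper": 10}, {"offset": [0, 0, 0], "delta_rot": [0, 0, 0], "gripper": 36}, {"offset": [0, 0, 0], "delta_rot": [0, 0, 0], "gripper": 36}, {"offset": [0, 0, 0], "delta_rot": [0, 0, 0], "gripper": 36}, {"offset": [0, 0, -0.9], "delta_rot": [0, 0, 0], "gripper": 36}, {"offset": [0, 0, -1], "delta_rot": [0, 0, 0], "gripper": 36}, {"offset": [0, 0, -1], "delta_rot": [0, 0, 0], "gripper": 36}, {"offset": [0, 0, -1], "delta_rot": [0, 0, 0], "gripper": 36}, {"offset": [0, 0, -1], "delta_rot": [0, 0, 0], "gripper": 36}, {"offset": [0, 0, -0.5], "delta_rot": [0, 0, 0], "gripper": 36}]'

```text
clock: 7.58
tcp_pos: [0.6406, -0.0745, 0.2521]
ee_rot: [0.0, 1.0, 0.029, 0.001]
ft_force: [0.8, 0.8, 0.0]
gripper_width: 0.0361
finger_force: 0.0
```

>>> arm_command --targets '[{"offset": [-0.2, -1, 0], "delta_rot": [0, 0, 0], "gripper": 40}, {"offset": [-0.2, -1, 0], "delta_rot": [0, 0, 0], "gripper": 40}, {"offset": [-0.2, -1, 0], "delta_rot": [0, 0, 0], "gripper": 40}, {"offset": [-0.2, -1, 0], "delta_rot": [0, 0, 0], "gripper": 40}, {"offset": [-0.2, -1, 0], "delta_rot": [0, 0, 0], "gripper": 40}, {"offset": [-0.2, -1, 0], "delta_rot": [0, 0, 0], "gripper": 40}, {"offset": [-0.2, -1, 0], "delta_rot": [0, 0, 0], "gripper": 40}, {"offset": [-0.2, -1, 0], "delta_rot": [0, 0, 0], "gripper": 40}, {"offset": [0, 0, 0], "delta_rot": [0, 0, 0], "gripper": 40}]'

```text
clock: 8.7
tcp_pos: [0.5878, 0.1253, 0.2504]
ee_rot: [-0.0, 1.0, 0.03, -0.0]
ft_force: [0.3, -0.8, -0.8]
gripper_width: 0.0395
finger_force: 0.0
```

Run:
```python
from h import *
import pickle
o=env.get_obs();print(o["tcp_pos"],o["q"],o["clock"])
T=snap("top");S=snap("scene");W=snap("wrist")
pickle.dump((T,S,W),open("d1.pkl","wb"))
cv2.imwrite("pics/w2.png",W["frame"])
for n,s in (("T",T),("S",S),("W",W)):
    print(n,"head pts",proj(s,[.6414,-.0745,.134]).round(), "lock",proj(s,[.5765,.1998,.09]).round(1))
```

```text
[0.58779476 0.12531611 0.2503696 ] [1.32158273e-02 4.64852610e-01 1.12528000e+00 1.48785625e-04
 1.55194190e+00 1.52316734e+00] 8.7
T head pts [334. 181.] lock [227.8 208.3]
S head pts [304. 298.] lock [428.3 283.5]
W head pts [610. 177.] lock [226.3 227.8]
```

View pics/w2.png

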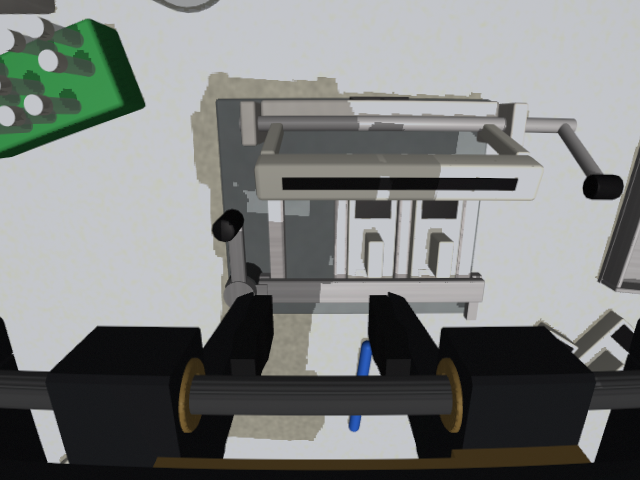

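The wrist view shows the head up, the black lock knob at about (228,224), both used cassettes and the empty bay. Now for the knob's height.

Run:
```python
from h import *
import pickle
T,S,W=pickle.load(open("d1.pkl","rb"))
for n,s,b in (("W",W,(200,195,255,250)),("T",T,(218,198,240,222)),("S",S,(415,265,440,300))):
    x0,y0,x1,y1=b;m=(s["frame"][y0:y1,x0:x1].max(2)<50).astype(np.uint8)
    c=max(cv2.findContours(m,0,2)[0],key=cv2.contourArea);print(n,np.round(cv2.minAreaRect(c),1) if 0 else cv2.minAreaRect(c),b)
    p=c[:,0]+[x0,y0]; nad=proj(s,np.r_[np.array(s["position"])[:2],0]); 
    a=proj(s,[.5765,.1998,.06]);u=proj(s,[.5765,.1998,.1])-a;L=np.linalg.norm(u);t=(p-a)@u/L**2*.04+.06;print("px/40mm",L,"z extent",t.min(),t.max())
    q=(p-a)@np.array([-u[1],u[0]])/L; print("lateral px",q.min(),q.max())
```

```text
W ((28.500003814697266, 30.0), (23.33452033996582, 34.64822769165039), 45.0) (200, 195, 255, 250)
px/40mm 16.34966175496986 z extent 0.03832484294045406 0.12350769313289765
lateral px -11.280548603969502 12.475620468830142
T ((10.5, 8.0), (14.0, 21.0), 90.0) (218, 198, 240, 222)
px/40mm 3.159920267004198 z extent 0.011471594659976554 0.2586090472704541
lateral px -4.8651516612030505 12.409505717206667
S ((11.830188751220703, 20.59433937072754), (9.615238189697266, 15.247020721435547), 15.945395469665527) (415, 265, 440, 300)
px/40mm 9.185347934717985 z extent 0.0460107008958462 0.11244239590063537
lateral px -5.6991956385646185 3.9342168220859373
```

>>> arm_command --targets '[{"offset": [-0.09, -1, 0], "delta_rot": [0, 0, 0], "gripper": 40}, {"offset": [-0.09, -1, 0], "delta_rot": [0, 0, 0], "gripper": 40}, {"offset": [-0.09, -1, 0], "delta_rot": [0, 0, 0], "gripper": 40}, {"offset": [0, 0, 0], "delta_rot": [0, 0, -1], "gripper": 40}, {"offset": [0, 0, 0], "delta_rot": [0, 0, -1], "gripper": 40}, {"offset": [0, 0, 0], "delta_rot": [0, 0, -1], "gripper": 40}, {"offset": [0, 0, 0], "delta_rot": [0, 0, -1], "gripper": 40}, {"offset": [0, 0, 0], "delta_rot": [0, 0, -1], "gripper": 40}, {"offset": [0, 0, 0], "delta_rot": [0, 0, -1], "gripper": 40}, {"offset": [0, 0, 0], "delta_rot": [0, 0, -1], "gripper": 40}]'

```text
clock: 10.1
tcp_pos: [0.5781, 0.1965, 0.2503]
ee_rot: [0.0, 0.9, 0.435, -0.0]
ft_force: [0.0, -0.3, 0.0]
gripper_width: 0.0402
finger_force: 0.0
```

>>> arm_command --targets '[{"offset": [0, 0, 0], "delta_rot": [0, 0, -1], "gripper": 40}, {"offset": [0, 0, 0], "delta_rot": [0, 0, -1], "gripper": 40}, {"offset": [0, 0, 0], "delta_rot": [0, 0, -1], "gripper": 40}, {"offset": [0, 0, 0], "delta_rot": [0, 0, -1], "gripper": 40}, {"offset": [0, 0, 0], "delta_rot": [0, 0, -1], "gripper": 40}, {"offset": [0, 0, 0], "delta_rot": [0, 0, -1], "gripper": 40}, {"offset": [0, 0, 0], "delta_rot": [0, 0, -1], "gripper": 40}, {"offset": [0, 0, 0], "delta_rot": [0, 0, -1], "gripper": 40}, {"offset": [0, 0, 0], "delta_rot": [0, 0, -1], "gripper": 40}, {"offset": [0, 0, 0], "delta_rot": [0, 0, -1], "gripper": 40}]'

```text
clock: 11.35
tcp_pos: [0.5781, 0.1965, 0.2503]
ee_rot: [-0.0, 0.497, 0.868, -0.0]
ft_force: [0.2, -0.3, 0.5]
gripper_width: 0.0398
finger_force: 0.0
```

>>> arm_command --targets '[{"offset": [0, 0, 0], "delta_rot": [0, 0, -1], "gripper": 40}, {"offset": [0, 0, 0], "delta_rot": [0, 0, -1], "gripper": 40}, {"offset": [0, 0, 0], "delta_rot": [0, 0, -0.6], "gripper": 40}, {"offset": [0, 0, 0.8], "delta_rot": [0, 0, 0], "gripper": 40}, {"offset": [0, 0, 0.8], "delta_rot": [0, 0, 0], "gripper": 40}, {"offset": [0, 0, 0.8], "delta_rot": [0, 0, 0], "gripper": 40}, {"offset": [0, 0, 0.8], "delta_rot": [0, 0, 0], "gripper": 40}, {"offset": [0, 0, 0], "delta_rot": [0, 0, 0], "gripper": 40}]'

```text
clock: 12.35
tcp_pos: [0.5775, 0.1966, 0.1692]
ee_rot: [-0.001, 0.358, 0.934, -0.001]
ft_force: [-0.0, 0.2, -0.1]
gripper_width: 0.0398
finger_force: 0.0
```

Run:
```python
from h import *
W=snap("wrist");cv2.imwrite("pics/w3.png",W["frame"]);go(.5765,.1998,.063)
print(proj(W,[.5765,.1998,.097]),proj(W,[.5765,.1998,.079]))
```

```text
units x 0.12 y 0.05 z 4.30 phi 2.409 clock 12.4
[324.33994467 253.4922595 ] [324.11920023 244.20514092]
```

View pics/w3.png

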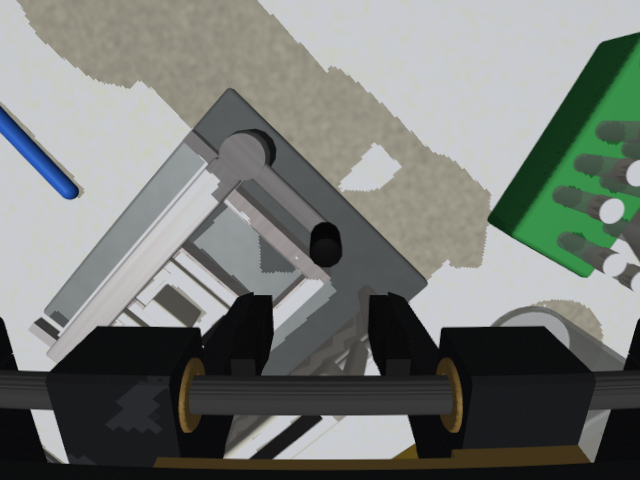

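The knob top is at (326,253), as predicted. Descending and gripping.

>>> arm_command --targets '[{"offset": [0.1, 0.05, 0.9], "delta_rot": [0, 0, 0], "gripper": 40}, {"offset": [0, 0, 0.9], "delta_rot": [0, 0, 0], "gripper": 40}, {"offset": [0, 0, 0.9], "delta_rot": [0, 0, 0], "gripper": 40}, {"offset": [0, 0, 0.9], "delta_rot": [0, 0, 0], "gripper": 40}, {"offset": [0, 0, 0.6], "delta_rot": [0, 0, 0], "gripper": 40}, {"offset": [0, 0, 0], "delta_rot": [0, 0, 0], "gripper": 10}, {"offset": [0, 0, 0], "delta_rot": [0, 0, 0], "gripper": 10}, {"offset": [0, 0, 0], "delta_rot": [0, 0, 0], "gripper": 10}, {"offset": [0, 0, 0], "delta_rot": [0, 0, 0], "gripper": 10}]' --grip_force 12

```text
clock: 13.52
tcp_pos: [0.5775, 0.2001, 0.0665]
ee_rot: [0.001, 0.358, 0.934, 0.001]
ft_force: [1.3, 1.4, 3.8]
gripper_width: 0.0196
finger_force: 12.0
```

Run:
```python
from h import *
o=env.get_obs();p=o["tcp_pos"];pin=np.array([.5014,.1939]);v=p[:2]-pin;print(p,np.linalg.norm(v),np.arctan2(v[1],v[0]))
M=R.from_quat(o["ee_rot"],scalar_first=True).as_matrix()
th=.07;r=.075;x=[]
# centre from current grip point assuming arm at angle th
c=p[:2]-r*np.array([np.cos(th),np.sin(th)]);print("pin",c)
A=np.linspace(0,1.45,11);P=[c+r*np.array([np.cos(th+a),np.sin(th+a)]) for a in A]
for a,b in zip(P,P[1:]): d=np.r_[b-a,0]@M/.025; print(np.round(d,2))
```

```text
[0.57753815 0.20005037 0.06648247] 0.07638615325777327 0.08060406477610703
pin [0.50272182 0.19480466]
[0.33 0.28 0.  ]
[ 0.37  0.23 -0.  ]
[ 0.4   0.17 -0.  ]
[ 0.42  0.11 -0.  ]
[ 0.43  0.05 -0.  ]
[ 0.43 -0.01 -0.  ]
[ 0.43 -0.08 -0.  ]
[ 0.41 -0.14 -0.  ]
[ 0.39 -0.19 -0.  ]
[ 0.36 -0.25 -0.  ]
```

>>> arm_command --targets '[{"offset": [0.33, 0.28, 0], "delta_rot": [0, 0, 0], "gripper": 10}, {"offset": [0.37, 0.23, 0], "delta_rot": [0, 0, 0], "gripper": 10}, {"offset": [0.4, 0.17, 0], "delta_rot": [0, 0, 0], "gripper": 10}, {"offset": [0.42, 0.11, 0], "delta_rot": [0, 0, 0], "gripper": 10}, {"offset": [0.43, 0.05, 0], "delta_rot": [0, 0, 0], "gripper": 10}, {"offset": [0.43, -0.01, 0], "delta_rot": [0, 0, 0], "gripper": 10}, {"offset": [0.43, -0.08, 0], "delta_rot": [0, 0, 0], "gripper": 10}, {"offset": [0.41, -0.14, 0], "delta_rot": [0, 0, 0], "gripper": 10}, {"offset": [0.39, -0.19, 0], "delta_rot": [0, 0, 0], "gripper": 10}, {"offset": [0, 0, 0], "delta_rot": [0, 0, 0], "gripper": 10}]'

```text
clock: 14.78
tcp_pos: [0.5174, 0.2732, 0.0663]
ee_rot: [0.001, 0.357, 0.934, 0.005]
ft_force: [7.0, 25.2, -2.0]
gripper_width: 0.0195
finger_force: 12.2
```

>>> arm_command --targets '[{"offset": [0.36, -0.25, 0], "delta_rot": [0, 0, 0], "gripper": 10}, {"offset": [0.1, -0.08, 0], "delta_rot": [0, 0, 0], "gripper": 10}, {"offset": [0, 0, 0], "delta_rot": [0, 0, 0], "gripper": 10}]'

```text
clock: 15.15
tcp_pos: [0.5032, 0.275, 0.0663]
ee_rot: [0.001, 0.358, 0.934, 0.006]
ft_force: [5.0, 28.3, 0.7]
gripper_width: 0.0233
finger_force: 13.2
```

>>> arm_command --targets '[{"offset": [0.13, 0.15, 0], "delta_rot": [0, 0, 0], "gripper": 10}, {"offset": [0, 0, 0], "delta_rot": [0, 0, 0], "gripper": 10}, {"offset": [0, 0, 0], "delta_rot": [0, 0, 0], "gripper": 10}]'

```text
clock: 15.52
tcp_pos: [0.5028, 0.2775, 0.0661]
ee_rot: [0.0, 0.358, 0.934, 0.003]
ft_force: [2.8, 11.8, 3.6]
gripper_width: 0.0184
finger_force: 12.4
```

Run:
```python
from h import *
W=snap("wrist");cv2.imwrite("pics/w4.png",W["frame"])
```

```text
(no output)
```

View pics/w4.png

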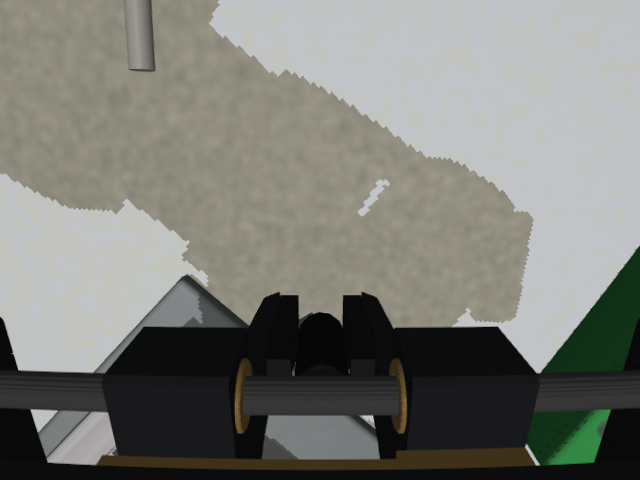

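>>> arm_command --targets '[{"offset": [0.15, -0.13, 0], "delta_rot": [0, 0, 0], "gripper": 10}, {"offset": [0, 0, 0], "delta_rot": [0, 0, 0], "gripper": 10}]'

```text
clock: 15.82
tcp_pos: [0.498, 0.2781, 0.0662]
ee_rot: [0.0, 0.358, 0.934, 0.004]
ft_force: [3.5, 15.5, 3.4]
gripper_width: 0.0184
finger_force: 12.7
```

>>> arm_command --targets '[{"offset": [0.15, -0.13, 0], "delta_rot": [0, 0, 0], "gripper": 10}, {"offset": [0, 0, 0], "delta_rot": [0, 0, 0], "gripper": 10}]'

```text
clock: 16.08
tcp_pos: [0.4959, 0.2786, 0.0666]
ee_rot: [0.003, 0.358, 0.934, 0.006]
ft_force: [14.7, 18.6, -3.3]
gripper_width: 0.0174
finger_force: 10.8
```

Run:
```python
from h import *
import pickle
S=snap("scene");T=snap("top");pickle.dump((T,S),open("d2.pkl","wb"))
s=cv2.resize(S["frame"][200:360,290:490],None,fx=3,fy=3,interpolation=cv2.INTER_CUBIC);t=cv2.resize(T["frame"][155:275,190:340],None,fx=3,fy=3,interpolation=cv2.INTER_CUBIC)
c=np.zeros((800,600,3),np.uint8);c=np.zeros((560,800,3),np.uint8);s=s[:480,:450];c[:480,:400]=cv2.resize(s,(400,480)) if 0 else s[:,:400] if 0 else s[:,50:450];t2=t[:360,:400];c[:360,400:]=t2
cv2.imwrite("pics/c2.png",c)
```

```text
(no output)
```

View pics/c2.png

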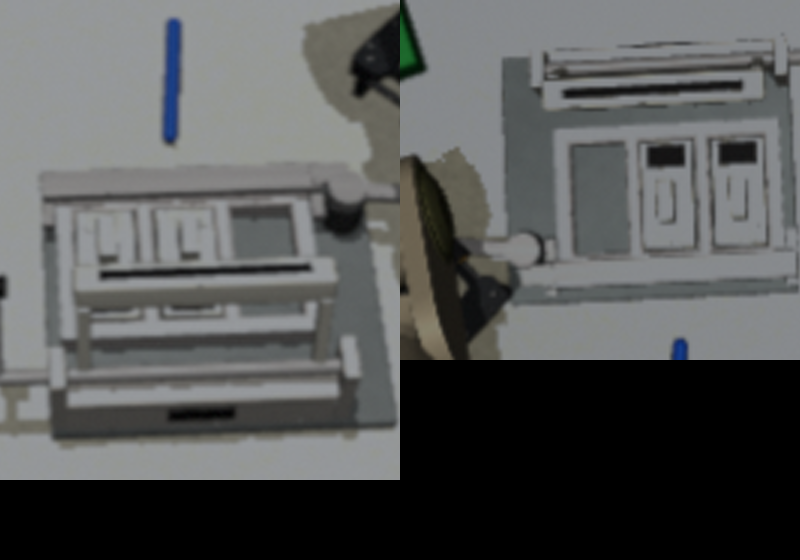

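The clamp bar is drawn off the bays, and force is building against the stop. Releasing and rising.

>>> arm_command --targets '[{"offset": [0, 0, 0], "delta_rot": [0, 0, 0], "gripper": 50}, {"offset": [0, 0, 0], "delta_rot": [0, 0, 0], "gripper": 50}, {"offset": [0, 0, 0], "delta_rot": [0, 0, 0], "gripper": 50}, {"offset": [0, 0, -0.8], "delta_rot": [0, 0, 0], "gripper": 50}, {"offset": [0, 0, -1], "delta_rot": [0, 0, 0], "gripper": 50}, {"offset": [0, 0, -1], "delta_rot": [0, 0, 0], "gripper": 50}, {"offset": [0, 0, -1], "delta_rot": [0, 0, 0], "gripper": 50}, {"offset": [0, 0, -1], "delta_rot": [0, 0, 0], "gripper": 50}, {"offset": [0, 0, -1], "delta_rot": [0, 0, 0], "gripper": 50}, {"offset": [0, 0, -1], "delta_rot": [0, 0, 0], "gripper": 50}]'

```text
clock: 17.42
tcp_pos: [0.4922, 0.2746, 0.2359]
ee_rot: [-0.001, 0.358, 0.934, -0.0]
ft_force: [-0.5, 0.6, -0.0]
gripper_width: 0.05
finger_force: 0.0
```

Run:
```python
from h import *
W=snap("wrist");cv2.imwrite("pics/w5.png",W["frame"]);import pickle;pickle.dump(W,open("w5.pkl","wb"))
print(proj(W,[.5014,.1939,.062]),blobs(W,150,150,500,290)); go(.546,.068,.2,.06)
```

```text
[260.66980969 283.42129799] [(array([328.8, 238.7]), [np.int32(167), np.int32(72), np.int32(25), np.int32(34), np.int32(698)]), (array([485.7, 269.2]), [np.int32(312), np.int32(85), np.int32(38), np.int32(55), np.int32(944)]), (array([281.4, 244.2]), [np.int32(123), np.int32(86), np.int32(16), np.int32(15), np.int32(19)]), (array([267.6, 254.9]), [np.int32(103), np.int32(99), np.int32(30), np.int32(14), np.int32(274)])]
turn z units 19.58
units x 1.61 y 8.39 z 1.57 phi 2.409 clock 17.475
```

View pics/w5.png

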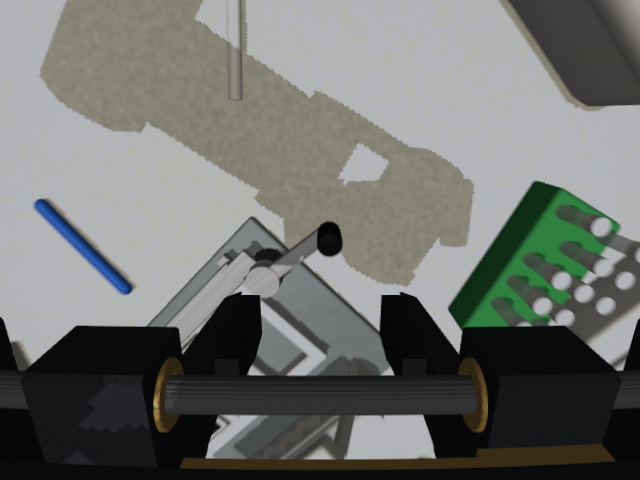

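The knob is now at (329,239) and the pin at (261,281). Checking the lever angle and the reader's exact pose from the bay corners.

Run:
```python
from h import *
import pickle
W=pickle.load(open("w5.pkl","rb"))
k=onz(W,(328.8,238.7),.083);p=onz(W,(261.5,281),.062);v=k-p;print(k,p,np.hypot(v[0],v[1]),np.arctan2(v[1],v[0]))
```

```text
[0.50576797 0.2706865  0.083     ] [0.50023004 0.19610029 0.062     ] 0.07479151775575527 1.4966835770503817
```

The lever is at about 1.44 rad, so it's open. Turning and going above used cassette 1 in the middle bay.

>>> arm_command --targets '[{"offset": [0, 0, 0], "delta_rot": [0, 0, 1], "gripper": 50}, {"offset": [0, 0, 0], "delta_rot": [0, 0, 1], "gripper": 50}, {"offset": [0, 0, 0], "delta_rot": [0, 0, 1], "gripper": 50}, {"offset": [0, 0, 0], "delta_rot": [0, 0, 1], "gripper": 50}, {"offset": [0, 0, 0], "delta_rot": [0, 0, 1], "gripper": 50}, {"offset": [0, 0, 0], "delta_rot": [0, 0, 1], "gripper": 50}, {"offset": [0, 0, 0], "delta_rot": [0, 0, 1], "gripper": 50}, {"offset": [0, 0, 0], "delta_rot": [0, 0, 1], "gripper": 50}, {"offset": [0, 0, 0], "delta_rot": [0, 0, 1], "gripper": 50}, {"offset": [0, 0, 0], "delta_rot": [0, 0, 1], "gripper": 50}]'

```text
clock: 18.73
tcp_pos: [0.4923, 0.2746, 0.2345]
ee_rot: [-0.0, 0.824, 0.567, -0.001]
ft_force: [-0.5, 0.2, 0.5]
gripper_width: 0.0502
finger_force: 0.0
```

>>> arm_command --targets '[{"offset": [0, 0, 0], "delta_rot": [0, 0, 1], "gripper": 50}, {"offset": [0, 0, 0], "delta_rot": [0, 0, 1], "gripper": 50}, {"offset": [0, 0, 0], "delta_rot": [0, 0, 1], "gripper": 50}, {"offset": [0, 0, 0], "delta_rot": [0, 0, 1], "gripper": 50}, {"offset": [0, 0, 0], "delta_rot": [0, 0, 1], "gripper": 50}, {"offset": [0, 0, 0], "delta_rot": [0, 0, 1], "gripper": 50}, {"offset": [0, 0, 0], "delta_rot": [0, 0, 1], "gripper": 50}, {"offset": [0, 0, 0], "delta_rot": [0, 0, 1], "gripper": 50}, {"offset": [0, 0, 0], "delta_rot": [0, 0, 1], "gripper": 50}, {"offset": [0, 0, 0], "delta_rot": [0, 0, 0.58], "gripper": 50}]'

```text
clock: 19.98
tcp_pos: [0.4922, 0.2746, 0.2345]
ee_rot: [0.0, 1.0, 0.028, -0.001]
ft_force: [0.5, -0.0, 0.5]
gripper_width: 0.0501
finger_force: 0.0
```

>>> arm_command --targets '[{"offset": [0.18, 0.93, 0], "delta_rot": [0, 0, 0], "gripper": 45}, {"offset": [0.18, 0.93, 0], "delta_rot": [0, 0, 0], "gripper": 45}, {"offset": [0.18, 0.93, 0], "delta_rot": [0, 0, 0], "gripper": 45}, {"offset": [0.18, 0.93, 0], "delta_rot": [0, 0, 0], "gripper": 45}, {"offset": [0.18, 0.93, 0], "delta_rot": [0, 0, 0], "gripper": 45}, {"offset": [0.18, 0.93, 0], "delta_rot": [0, 0, 0], "gripper": 45}, {"offset": [0.18, 0.93, 0], "delta_rot": [0, 0, 0], "gripper": 45}, {"offset": [0.18, 0.93, 0.6], "delta_rot": [0, 0, 0], "gripper": 45}, {"offset": [0.18, 0.93, 0.6], "delta_rot": [0, 0, 0], "gripper": 45}, {"offset": [0, 0, 0], "delta_rot": [0, 0, 0], "gripper": 45}]'

```text
clock: 21.22
tcp_pos: [0.5451, 0.0674, 0.2037]
ee_rot: [-0.0, 1.0, 0.029, -0.002]
ft_force: [0.2, -0.3, -0.3]
gripper_width: 0.0449
finger_force: 0.0
```

Run:
```python
from h import *
import pickle
W=snap("wrist");cv2.imwrite("pics/w6.png",W["frame"]);pickle.dump(W,open("w6.pkl","wb"));print(W["position"])
go(.546,.0705,.039,.06)
for y in (0,-.062):
  c=np.array([.5534,.0699])+np.array([[.998,-.06],[.06,.998]])@[-.008,y]; print(c,[proj(W,[*c,z]).round(1) for z in (.034,.064)])
```

```text
[0.62288614 0.07187829 0.34915179]
turn z units -0.01
units x 0.03 y -0.09 z 6.63 phi 0.059 clock 21.275
[0.545416 0.06942 ] [array([318.4, 214.7]), array([318.1, 224.2])]
[0.549136 0.007544] [array([392.9, 214.5]), array([399.8, 224. ])]
```

View pics/w6.png

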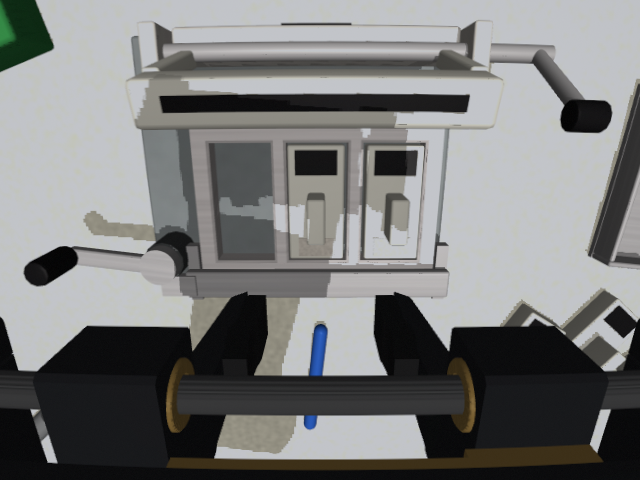

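The wrist view shows the bays clearly. The fins are centred near (316,222) and (398,222), matching the model within about 1.5 mm, and bay 2 is empty at x 208–275. Gripping used cassette 1.

>>> arm_command --targets '[{"offset": [0.03, -0.13, 0.9], "delta_rot": [0, 0, 0], "gripper": 45}, {"offset": [0, 0, 1], "delta_rot": [0, 0, 0], "gripper": 45}, {"offset": [0, 0, 1], "delta_rot": [0, 0, 0], "gripper": 45}, {"offset": [0, 0, 1], "delta_rot": [0, 0, 0], "gripper": 45}, {"offset": [0, 0, 1], "delta_rot": [0, 0, 0], "gripper": 45}, {"offset": [0, 0, 1], "delta_rot": [0, 0, 0], "gripper": 45}, {"offset": [0, 0, 0.7], "delta_rot": [0, 0, 0], "gripper": 45}, {"offset": [0, 0, 0], "delta_rot": [0, 0, 0], "gripper": 45}]'

```text
clock: 22.28
tcp_pos: [0.5457, 0.0725, 0.04]
ee_rot: [-0.0, 1.0, 0.03, -0.001]
ft_force: [-0.3, 0.4, 0.4]
gripper_width: 0.0453
finger_force: 0.0
```

>>> arm_command --targets '[{"offset": [0, 0, 0], "delta_rot": [0, 0, 0], "gripper": 5}, {"offset": [0, 0, 0], "delta_rot": [0, 0, 0], "gripper": 5}, {"offset": [0, 0, 0], "delta_rot": [0, 0, 0], "gripper": 5}, {"offset": [0, 0, 0], "delta_rot": [0, 0, 0], "gripper": 5}, {"offset": [0, 0, 0], "delta_rot": [0, 0, 0], "gripper": 5}]' --grip_force 15

```text
clock: 22.9
tcp_pos: [0.5465, 0.0716, 0.041]
ee_rot: [-0.0, 1.0, 0.03, 0.0]
ft_force: [-1.2, 0.4, 6.1]
gripper_width: 0.0143
finger_force: 15.0
```

Run:
```python
from h import *
import pickle
W=snap("wrist");cv2.imwrite("pics/w7.png",W["frame"]);pickle.dump(W,open("g1.pkl","wb"))
o=env.get_obs();print(o["tcp_pos"],o["ft_force"])
print(blobs(W,200,150,440,400,60,100))
```

```text
[0.54648259 0.07163176 0.04097476] [-2.32371853 -0.03698413  5.74094976]
[(array([320.2, 211.4]), [np.int32(78), np.int32(38), np.int32(85), np.int32(48), np.int32(4019)]), (array([319.4, 352.9]), [np.int32(0), np.int32(142), np.int32(240), np.int32(108), np.int32(15590)]), (array([317.2, 390.1]), [np.int32(54), np.int32(239), np.int32(133), np.int32(3), np.int32(351)]), (array([320.8, 394.4]), [np.int32(54), np.int32(244), np.int32(134), np.int32(2), np.int32(223)])]
```

View pics/w7.png

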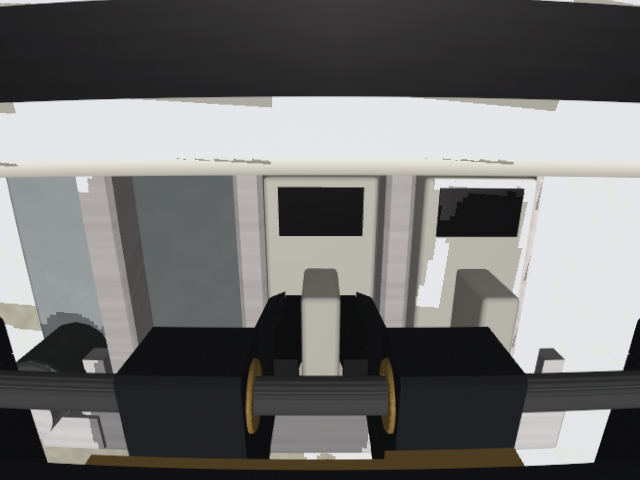

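Gripped: width 14.3 mm, with the window centred at (320,211) in this reference view. Lifting it over to the tray.

>>> arm_command --targets '[{"offset": [0, 0, -0.4], "delta_rot": [0, 0, 0], "gripper": 5}, {"offset": [0, 0, -0.6], "delta_rot": [0, 0, 0], "gripper": 5}, {"offset": [0, 0, -0.9], "delta_rot": [0, 0, 0], "gripper": 5}, {"offset": [0, 0, -1], "delta_rot": [0, 0, 0], "gripper": 5}, {"offset": [0, 0, -1], "delta_rot": [0, 0, 0], "gripper": 5}, {"offset": [0, 0, -1], "delta_rot": [0, 0, 0], "gripper": 5}, {"offset": [0, 0, -1], "delta_rot": [0, 0, 0], "gripper": 5}, {"offset": [0, 0, -1], "delta_rot": [0, 0, 0.9], "gripper": 5}, {"offset": [0.115, 0.96, 0], "delta_rot": [0, 0, 0], "gripper": 5}, {"offset": [0.115, 0.96, 0], "delta_rot": [0, 0, 0], "gripper": 5}]'

```text
clock: 24.2
tcp_pos: [0.5496, 0.023, 0.2143]
ee_rot: [0.0, 1.0, -0.024, 0.001]
ft_force: [0.2, 0.1, -2.0]
gripper_width: 0.0137
finger_force: 15.0
```

>>> arm_command --targets '[{"offset": [0.115, 0.96, 0], "delta_rot": [0, 0, 0], "gripper": 5}, {"offset": [0.115, 0.96, 0], "delta_rot": [0, 0, 0], "gripper": 5}, {"offset": [0.115, 0.96, 0], "delta_rot": [0, 0, 0], "gripper": 5}, {"offset": [0.115, 0.96, 0], "delta_rot": [0, 0, 0], "gripper": 5}, {"offset": [0.115, 0.96, 0], "delta_rot": [0, 0, 0], "gripper": 5}, {"offset": [0.115, 0.96, 0], "delta_rot": [0, 0, 0], "gripper": 5}, {"offset": [0.115, 0.96, 0], "delta_rot": [0, 0, 0], "gripper": 5}, {"offset": [0.115, 0.96, 0], "delta_rot": [0, 0, 0], "gripper": 5}, {"offset": [0.115, 0.96, 0], "delta_rot": [0, 0, 0], "gripper": 5}, {"offset": [0.115, 0.96, 0], "delta_rot": [0, 0, 0], "gripper": 5}]'

```text
clock: 25.45
tcp_pos: [0.567, -0.2193, 0.213]
ee_rot: [-0.0, 1.0, -0.024, -0.0]
ft_force: [0.4, 0.1, -0.2]
gripper_width: 0.014
finger_force: 15.0
```

>>> arm_command --targets '[{"offset": [0.115, 0.96, 0], "delta_rot": [0, 0, 0], "gripper": 5}, {"offset": [0.115, 0.96, 0], "delta_rot": [0, 0, 0], "gripper": 5}, {"offset": [0.115, 0.96, 0], "delta_rot": [0, 0, 0], "gripper": 5}, {"offset": [0.115, 0.96, 0], "delta_rot": [0, 0, 0], "gripper": 5}, {"offset": [0.115, 0.96, 0], "delta_rot": [0, 0, 0], "gripper": 5}, {"offset": [0, 0, 0], "delta_rot": [0, 0, 0], "gripper": 5}]'

```text
clock: 26.2
tcp_pos: [0.5752, -0.3401, 0.2123]
ee_rot: [-0.0, 1.0, -0.025, -0.0]
ft_force: [-0.5, 1.0, -0.8]
gripper_width: 0.0139
finger_force: 15.0
```

Run:
```python
from h import *
go(.578,-.3615,.034,-.047)
W=snap("wrist");print(blobs(W,200,150,440,300,60,300))
```

```text
turn z units -0.02
units x 0.15 y 0.85 z 7.13 phi -0.05 clock 26.2
[(array([407.5, 228.7]), [np.int32(175), np.int32(0), np.int32(45), np.int32(130), np.int32(794)]), (array([320.1, 211.4]), [np.int32(78), np.int32(38), np.int32(85), np.int32(48), np.int32(4031)]), (array([234.5, 276.1]), [np.int32(0), np.int32(123), np.int32(66), np.int32(8), np.int32(383)])]
```

>>> arm_command --targets '[{"offset": [0.15, 0.85, 0.7], "delta_rot": [0, 0, 0], "gripper": 5}, {"offset": [0, 0, 1], "delta_rot": [0, 0, 0], "gripper": 5}, {"offset": [0, 0, 1], "delta_rot": [0, 0, 0], "gripper": 5}, {"offset": [0, 0, 1], "delta_rot": [0, 0, 0], "gripper": 5}, {"offset": [0, 0, 1], "delta_rot": [0, 0, 0], "gripper": 5}, {"offset": [0, 0, 1], "delta_rot": [0, 0, 0], "gripper": 5}, {"offset": [0, 0, 0.9], "delta_rot": [0, 0, 0], "gripper": 5}, {"offset": [0, 0, 0.3], "delta_rot": [0, 0, 0], "gripper": 5}, {"offset": [0, 0, 0.2], "delta_rot": [0, 0, 0], "gripper": 5}, {"offset": [0, 0, 0], "delta_rot": [0, 0, 0], "gripper": 5}]'

```text
clock: 27.5
tcp_pos: [0.5784, -0.3598, 0.0357]
ee_rot: [0.0, 1.0, -0.024, 0.0]
ft_force: [-0.6, 0.1, -0.5]
gripper_width: 0.0138
finger_force: 15.0
```

>>> arm_command --targets '[{"offset": [0, 0, 0], "delta_rot": [0, 0, 0], "gripper": 45}, {"offset": [0, 0, 0], "delta_rot": [0, 0, 0], "gripper": 45}, {"offset": [0, 0, 0], "delta_rot": [0, 0, 0], "gripper": 45}, {"offset": [0, 0, -0.5], "delta_rot": [0, 0, 0], "gripper": 45}, {"offset": [0, 0, -1], "delta_rot": [0, 0, 0], "gripper": 45}, {"offset": [0, 0, -1], "delta_rot": [0, 0, 0], "gripper": 45}, {"offset": [0, 0, -1], "delta_rot": [0, 0, 0], "gripper": 45}, {"offset": [0, 0, -1], "delta_rot": [0, 0, 0], "gripper": 45}, {"offset": [0, 0, -1], "delta_rot": [0, 0, 0], "gripper": 45}, {"offset": [0, 0, -1], "delta_rot": [0, 0, -0.9], "gripper": 45}]'

```text
clock: 28.75
tcp_pos: [0.5782, -0.3596, 0.2]
ee_rot: [0.0, 1.0, 0.031, 0.0]
ft_force: [1.1, -0.1, -0.1]
gripper_width: 0.0449
finger_force: 0.0
```

Run:
```python
from h import *
W=snap("wrist");cv2.imwrite("pics/w8.png",W["frame"])
go(.5495,.0095,.039,.06)
```

```text
turn z units 0.06
units x -0.29 y -14.83 z 6.59 phi 0.068 clock 28.8
```

>>> arm_command --targets '[{"offset": [-0.02, -0.99, 0], "delta_rot": [0, 0, 0.06], "gripper": 45}, {"offset": [-0.02, -0.99, 0], "delta_rot": [0, 0, 0], "gripper": 45}, {"offset": [-0.02, -0.99, 0], "delta_rot": [0, 0, 0], "gripper": 45}, {"offset": [-0.02, -0.99, 0], "delta_rot": [0, 0, 0], "gripper": 45}, {"offset": [-0.02, -0.99, 0], "delta_rot": [0, 0, 0], "gripper": 45}, {"offset": [-0.02, -0.99, 0], "delta_rot": [0, 0, 0], "gripper": 45}, {"offset": [-0.02, -0.99, 0], "delta_rot": [0, 0, 0], "gripper": 45}, {"offset": [-0.02, -0.99, 0], "delta_rot": [0, 0, 0], "gripper": 45}, {"offset": [-0.02, -0.99, 0], "delta_rot": [0, 0, 0], "gripper": 45}, {"offset": [-0.02, -0.99, 0], "delta_rot": [0, 0, 0], "gripper": 45}]'

```text
clock: 30.05
tcp_pos: [0.5599, -0.1111, 0.198]
ee_rot: [0.0, 1.0, 0.026, 0.0]
ft_force: [-0.5, -0.6, 0.5]
gripper_width: 0.045
finger_force: 0.0
```

>>> arm_command --targets '[{"offset": [-0.02, -0.99, 0], "delta_rot": [0, 0, 0], "gripper": 45}, {"offset": [-0.02, -0.99, 0], "delta_rot": [0, 0, 0], "gripper": 45}, {"offset": [-0.02, -0.99, 0], "delta_rot": [0, 0, 0], "gripper": 45}, {"offset": [-0.02, -0.99, 0], "delta_rot": [0, 0, 0], "gripper": 45}, {"offset": [-0.02, -0.97, 0], "delta_rot": [0, 0, 0], "gripper": 45}, {"offset": [0, 0, 1], "delta_rot": [0, 0, 0], "gripper": 45}, {"offset": [0, 0, 1], "delta_rot": [0, 0, 0], "gripper": 45}, {"offset": [0, 0, 1], "delta_rot": [0, 0, 0], "gripper": 45}, {"offset": [0, 0, 0], "delta_rot": [0, 0, 0], "gripper": 45}]'

```text
clock: 31.18
tcp_pos: [0.5501, 0.011, 0.1218]
ee_rot: [-0.0, 1.0, 0.026, -0.002]
ft_force: [-0.2, -0.2, 0.3]
gripper_width: 0.045
finger_force: 0.0
```

Run:
```python
from h import *
go(.550,.0097,.039,.06)
```

```text
turn z units -0.06
units x -0.01 y 0.05 z 3.31 phi 0.053 clock 31.175
```

>>> arm_command --targets '[{"offset": [0, 0.05, 0.9], "delta_rot": [0, 0, -0.06], "gripper": 45}, {"offset": [0, 0, 0.9], "delta_rot": [0, 0, 0], "gripper": 45}, {"offset": [0, 0, 0.9], "delta_rot": [0, 0, 0], "gripper": 45}, {"offset": [0, 0, 0.6], "delta_rot": [0, 0, 0], "gripper": 45}, {"offset": [0, 0, 0], "delta_rot": [0, 0, 0], "gripper": 45}, {"offset": [0, 0, 0], "delta_rot": [0, 0, 0], "gripper": 5}, {"offset": [0, 0, 0], "delta_rot": [0, 0, 0], "gripper": 5}, {"offset": [0, 0, 0], "delta_rot": [0, 0, 0], "gripper": 5}, {"offset": [0, 0, 0], "delta_rot": [0, 0, 0], "gripper": 5}, {"offset": [0, 0, 0], "delta_rot": [0, 0, 0], "gripper": 5}]'

```text
clock: 32.42
tcp_pos: [0.5513, 0.0089, 0.0409]
ee_rot: [0.0, 1.0, 0.03, 0.0]
ft_force: [-0.7, -1.5, 4.7]
gripper_width: 0.014
finger_force: 15.0
```

Run:
```python
from h import *
W=snap("wrist");cv2.imwrite("pics/w9.png",W["frame"])
o=env.get_obs();print(o["tcp_pos"],o["ft_force"],o["gripper_width"])
print(blobs(W,200,150,440,300,60,300))
```

```text
[0.55128801 0.00884154 0.04089981] [-1.3718932   0.31537419  5.64764149] 0.013696153498536734
[(array([320.2, 214.4]), [np.int32(78), np.int32(41), np.int32(85), np.int32(48), np.int32(4023)])]
```

>>> arm_command --targets '[{"offset": [0, 0, -0.4], "delta_rot": [0, 0, 0], "gripper": 5}, {"offset": [0, 0, -0.6], "delta_rot": [0, 0, 0], "gripper": 5}, {"offset": [0, 0, -0.9], "delta_rot": [0, 0, 0], "gripper": 5}, {"offset": [0, 0, -1], "delta_rot": [0, 0, 0], "gripper": 5}, {"offset": [0, 0, -1], "delta_rot": [0, 0, 0], "gripper": 5}, {"offset": [0, 0, -1], "delta_rot": [0, 0, 0], "gripper": 5}, {"offset": [0, 0, -1], "delta_rot": [0, 0, 0], "gripper": 5}, {"offset": [0, 0, -1], "delta_rot": [0, 0, 0.9], "gripper": 5}, {"offset": [0.16, 0.98, 0], "delta_rot": [0, 0, 0], "gripper": 5}, {"offset": [0.16, 0.98, 0], "delta_rot": [0, 0, 0], "gripper": 5}]'

```text
clock: 33.72
tcp_pos: [0.5566, -0.0407, 0.2142]
ee_rot: [0.0, 1.0, -0.024, 0.001]
ft_force: [0.2, -0.5, -1.5]
gripper_width: 0.0139
finger_force: 15.0
```

>>> arm_command --targets '[{"offset": [0.16, 0.98, 0], "delta_rot": [0, 0, 0], "gripper": 5}, {"offset": [0.16, 0.98, 0], "delta_rot": [0, 0, 0], "gripper": 5}, {"offset": [0.16, 0.98, 0], "delta_rot": [0, 0, 0], "gripper": 5}, {"offset": [0.16, 0.98, 0], "delta_rot": [0, 0, 0], "gripper": 5}, {"offset": [0.16, 0.98, 0], "delta_rot": [0, 0, 0], "gripper": 5}, {"offset": [0.16, 0.98, 0], "delta_rot": [0, 0, 0], "gripper": 5}, {"offset": [0.16, 0.98, 0], "delta_rot": [0, 0, 0], "gripper": 5}, {"offset": [0.16, 0.98, 0], "delta_rot": [0, 0, 0], "gripper": 5}, {"offset": [0.16, 0.98, 0], "delta_rot": [0, 0, 0], "gripper": 5}, {"offset": [0, 0, 0], "delta_rot": [0, 0, 0], "gripper": 5}]'

```text
clock: 34.98
tcp_pos: [0.582, -0.2644, 0.2125]
ee_rot: [-0.0, 1.0, -0.025, -0.0]
ft_force: [0.3, -0.3, -1.3]
gripper_width: 0.0135
finger_force: 15.0
```

Run:
```python
from h import *
go(.583,-.2617,.034,-.047)
```

```text
turn z units -0.03
units x 0.03 y -0.11 z 7.14 phi -0.05 clock 34.975
```

>>> arm_command --targets '[{"offset": [0.03, -0.1, 0.7], "delta_rot": [0, 0, 0], "gripper": 5}, {"offset": [0, 0, 1], "delta_rot": [0, 0, 0], "gripper": 5}, {"offset": [0, 0, 1], "delta_rot": [0, 0, 0], "gripper": 5}, {"offset": [0, 0, 1], "delta_rot": [0, 0, 0], "gripper": 5}, {"offset": [0, 0, 1], "delta_rot": [0, 0, 0], "gripper": 5}, {"offset": [0, 0, 1], "delta_rot": [0, 0, 0], "gripper": 5}, {"offset": [0, 0, 0.9], "delta_rot": [0, 0, 0], "gripper": 5}, {"offset": [0, 0, 0.3], "delta_rot": [0, 0, 0], "gripper": 5}, {"offset": [0, 0, 0.2], "delta_rot": [0, 0, 0], "gripper": 5}, {"offset": [0, 0, 0], "delta_rot": [0, 0, 0], "gripper": 5}]'

```text
clock: 36.22
tcp_pos: [0.5832, -0.2599, 0.036]
ee_rot: [0.0, 1.0, -0.024, 0.0]
ft_force: [-0.1, 0.5, -1.6]
gripper_width: 0.0141
finger_force: 15.0
```

>>> arm_command --targets '[{"offset": [0, 0, 0], "delta_rot": [0, 0, 0], "gripper": 45}, {"offset": [0, 0, 0], "delta_rot": [0, 0, 0], "gripper": 45}, {"offset": [0, 0, 0], "delta_rot": [0, 0, 0], "gripper": 45}, {"offset": [0, 0, -0.6], "delta_rot": [0, 0, 0], "gripper": 45}, {"offset": [0, 0, -1], "delta_rot": [0, 0, 0], "gripper": 45}, {"offset": [0, 0, -1], "delta_rot": [0, 0, 0], "gripper": 45}, {"offset": [0, 0, -1], "delta_rot": [0, 0, 0], "gripper": 45}, {"offset": [-0.5, 0, -1], "delta_rot": [0, 0, 0], "gripper": 45}, {"offset": [-0.8, 0, -1], "delta_rot": [0, 0, 0], "gripper": 45}, {"offset": [-0.9, 0, -1], "delta_rot": [0, 0, 0], "gripper": 45}]'

```text
clock: 37.48
tcp_pos: [0.5275, -0.2572, 0.2024]
ee_rot: [0.0, 1.0, -0.024, 0.001]
ft_force: [-0.4, -0.7, 0.5]
gripper_width: 0.0449
finger_force: 0.0
```

>>> arm_command --targets '[{"offset": [-0.9, -0.15, -1], "delta_rot": [0, 0, 0], "gripper": 45}, {"offset": [-0.9, -0.15, -1], "delta_rot": [0, 0, 0], "gripper": 45}, {"offset": [-0.9, -0.15, 0], "delta_rot": [0, 0, 0], "gripper": 45}, {"offset": [-0.9, -0.15, 0], "delta_rot": [0, 0, 0], "gripper": 45}, {"offset": [0, 0, 0], "delta_rot": [0, 0, 0], "gripper": 45}]'

```text
clock: 38.1
tcp_pos: [0.4382, -0.2378, 0.2519]
ee_rot: [0.001, 1.0, -0.024, 0.001]
ft_force: [-0.1, -0.6, 0.4]
gripper_width: 0.0451
finger_force: 0.0
```

```bash
cat >> h.py <<'E'
def windows(s,z=.022,box=(0,0,640,480)):
    "dark window rectangles lying on plane z: centre, yaw of the short axis candidates"
    x0,y0,x1,y1=box;m=(s["frame"][y0:y1,x0:x1].max(2)<55).astype(np.uint8)
    out=[]
    for c in cv2.findContours(m,cv2.RETR_EXTERNAL,cv2.CHAIN_APPROX_NONE)[0]:
        if cv2.contourArea(c)<60: continue
        P=np.array([onz(s,p+np.array([x0,y0]),z)[:2] for p in c[:,0].astype(float)])
        r=cv2.minAreaRect((P*1000).astype(np.float32)); b=cv2.boxPoints(r)
        e=[b[1]-b[0],b[2]-b[1]]; e.sort(key=np.linalg.norm)
        out.append((np.array(r[0])/1000,sorted(r[1]),np.arctan2(e[0][1],e[0][0])))
    return out
E
python3 - <<'E'
from h import *
import pickle
W=snap("wrist");T=snap("top");cv2.imwrite("pics/w10.png",W["frame"]);cv2.imwrite("pics/t10.png",T["frame"]);pickle.dump((W,T),open("d10.pkl","wb"))
print(env.get_obs()["tcp_pos"])
for n,s in (("W",W),("T",T)):
  for c,sz,a in windows(s):
    if 8<sz[0]<24 and 14<sz[1]<45: print(n,c.round(4),np.round(sz,1),"short axis",round(a,3),round(a-np.sign(a)*np.pi,3))
E
```

```text
[ 0.43930006 -0.23818267  0.25128964]
W [ 0.4364 -0.1547] [19.  33.2] short axis -0.489 2.653
W [ 0.4291 -0.3368] [18.6 32.8] short axis -0.84 2.301
W [ 0.4532 -0.2342] [19.1 33.2] short axis -0.624 2.517
T [ 0.6216 -0.3625] [16.3 30.3] short axis 0.016 -3.125
T [ 0.6255 -0.2619] [16.3 29.9] short axis 0.015 -3.127
```

View pics/w10.png

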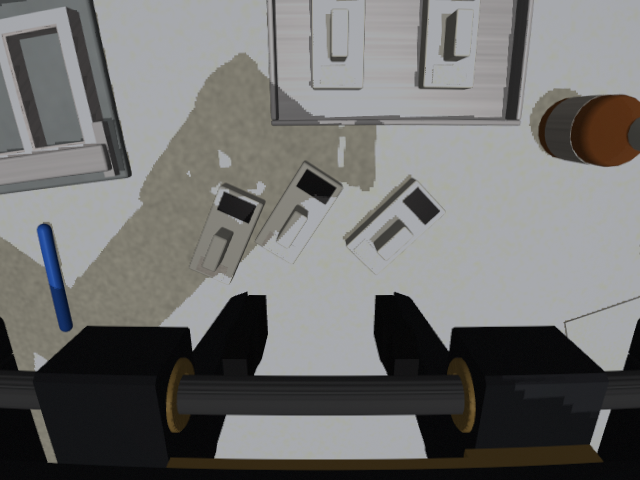

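Both used cassettes lie flat in the tray, and the fresh windows are at (237,207), (317,183) and (422,205). Fresh cassette A first.

>>> arm_command --targets '[{"offset": [0, 0, 0], "delta_rot": [0, 0, 0.92], "gripper": 45}, {"offset": [0, 0, 0], "delta_rot": [0, 0, 0.92], "gripper": 45}, {"offset": [0, 0, 0], "delta_rot": [0, 0, 0.92], "gripper": 45}, {"offset": [0, 0, 0], "delta_rot": [0, 0, 0.9], "gripper": 45}, {"offset": [-0.84, -0.72, 0], "delta_rot": [0, 0, 0], "gripper": 45}, {"offset": [-0.84, -0.72, 0.4], "delta_rot": [0, 0, 0], "gripper": 45}, {"offset": [-0.84, -0.72, 0.8], "delta_rot": [0, 0, 0], "gripper": 45}, {"offset": [-0.83, -0.73, 0.9], "delta_rot": [0, 0, 0], "gripper": 45}, {"offset": [0, 0, 0.9], "delta_rot": [0, 0, 0], "gripper": 45}, {"offset": [0, 0, 0], "delta_rot": [0, 0, 0], "gripper": 45}]'

```text
clock: 39.45
tcp_pos: [0.3989, -0.1347, 0.1748]
ee_rot: [-0.0, 0.971, -0.241, -0.001]
ft_force: [0.6, -0.5, -0.7]
gripper_width: 0.045
finger_force: 0.0
```

```bash
cat >> h.py <<'E'
def look(near=None):
    W=snap("wrist");r=[]
    for c,sz,a in windows(W):
        if 14<sz[0]<24 and 26<sz[1]<40:
            if abs(a)>np.pi/2: a-=np.sign(a)*np.pi
            r.append((c,a));f=c-.042*np.array([np.cos(a),np.sin(a)]);print("win",c.round(4),"yaw",round(a,3),"fin",f.round(4))
    return W,r
E
python3 - <<'E'
from h import *
look(); go(.3993,-.135,.029,-.489)
E
```

```text
win [ 0.4362 -0.1545] yaw -0.487 fin [ 0.3991 -0.1348]
win [ 0.453  -0.2343] yaw -0.62 fin [ 0.4189 -0.2099]
win [ 0.4289 -0.3371] yaw -0.842 fin [ 0.401  -0.3057]
turn z units 0.02
units x -0.00 y -0.00 z 5.87 phi -0.487 clock 39.5
```

>>> arm_command --targets '[{"offset": [0, 0, 1], "delta_rot": [0, 0, 0], "gripper": 45}, {"offset": [0, 0, 1], "delta_rot": [0, 0, 0], "gripper": 45}, {"offset": [0, 0, 1], "delta_rot": [0, 0, 0], "gripper": 45}, {"offset": [0, 0, 1], "delta_rot": [0, 0, 0], "gripper": 45}, {"offset": [0, 0, 1], "delta_rot": [0, 0, 0], "gripper": 45}, {"offset": [0, 0, 0.85], "delta_rot": [0, 0, 0], "gripper": 45}, {"offset": [0, 0, 0], "delta_rot": [0, 0, 0], "gripper": 5}, {"offset": [0, 0, 0], "delta_rot": [0, 0, 0], "gripper": 5}, {"offset": [0, 0, 0], "delta_rot": [0, 0, 0], "gripper": 5}, {"offset": [0, 0, 0], "delta_rot": [0, 0, 0], "gripper": 5}]'

```text
clock: 40.75
tcp_pos: [0.3992, -0.1352, 0.03]
ee_rot: [0.0, 0.97, -0.241, 0.001]
ft_force: [-1.2, 1.2, 5.7]
gripper_width: 0.0137
finger_force: 15.0
```

>>> arm_command --targets '[{"offset": [0, 0, 0], "delta_rot": [0, 0, 0], "gripper": 5}, {"offset": [0, 0, -0.3], "delta_rot": [0, 0, 0], "gripper": 5}, {"offset": [0, 0, -0.8], "delta_rot": [0, 0, 0], "gripper": 5}, {"offset": [0, 0, -1], "delta_rot": [0, 0, 0], "gripper": 5}, {"offset": [0, 0, -1], "delta_rot": [0, 0, 0], "gripper": 5}, {"offset": [0, 0, -1], "delta_rot": [0, 0, 0], "gripper": 5}, {"offset": [0, 0, -1], "delta_rot": [0, 0, 0], "gripper": 5}, {"offset": [0, 0, -1], "delta_rot": [0, 0, 0], "gripper": 5}, {"offset": [0, 0, -1], "delta_rot": [0, 0, 0], "gripper": 5}, {"offset": [0, 0, 0], "delta_rot": [0, 0, 0], "gripper": 5}]'

```text
clock: 42.0
tcp_pos: [0.399, -0.1351, 0.208]
ee_rot: [0.001, 0.97, -0.241, 0.002]
ft_force: [-0.0, 0.0, -1.2]
gripper_width: 0.0137
finger_force: 15.0
```

Run:
```python
from h import *
W=snap("wrist");print(blobs(W,200,150,440,280,60,300)); o=env.get_obs();print(o["gripper_width"],o["tcp_pos"])
b2=np.array([.5465,.0712])+np.array([-.0035,.062]);print(b2);go(*b2,.2,.058)
```

```text
[(array([320. , 210.2]), [np.int32(78), np.int32(36), np.int32(85), np.int32(49), np.int32(4036)])]
0.01398807540856417 [ 0.39847484 -0.13479875  0.20679847]
[0.543  0.1332]
turn z units -4.54
units x 6.39 y -10.37 z 0.27 phi -0.487 clock 42.05
```

>>> arm_command --targets '[{"offset": [0, 0, 0], "delta_rot": [0, 0, -0.9], "gripper": 5}, {"offset": [0, 0, 0], "delta_rot": [0, 0, -0.9], "gripper": 5}, {"offset": [0, 0, 0], "delta_rot": [0, 0, -0.9], "gripper": 5}, {"offset": [0, 0, 0], "delta_rot": [0, 0, -0.9], "gripper": 5}, {"offset": [0, 0, 0], "delta_rot": [0, 0, -0.94], "gripper": 5}, {"offset": [0.58, -0.94, 0], "delta_rot": [0, 0, 0], "gripper": 5}, {"offset": [0.58, -0.94, 0], "delta_rot": [0, 0, 0], "gripper": 5}, {"offset": [0.58, -0.94, 0], "delta_rot": [0, 0, 0], "gripper": 5}, {"offset": [0.58, -0.94, 0], "delta_rot": [0, 0, 0], "gripper": 5}, {"offset": [0.58, -0.94, 0], "delta_rot": [0, 0, 0], "gripper": 5}]'

```text
clock: 43.3
tcp_pos: [0.464, -0.0124, 0.2054]
ee_rot: [-0.0, 1.0, 0.029, -0.001]
ft_force: [-0.5, 0.0, -1.2]
gripper_width: 0.0142
finger_force: 15.0
```

>>> arm_command --targets '[{"offset": [0.58, -0.94, 0], "delta_rot": [0, 0, 0], "gripper": 5}, {"offset": [0.58, -0.94, 0], "delta_rot": [0, 0, 0], "gripper": 5}, {"offset": [0.58, -0.94, 0], "delta_rot": [0, 0, 0], "gripper": 5}, {"offset": [0.58, -0.94, 0], "delta_rot": [0, 0, 0], "gripper": 5}, {"offset": [0.58, -0.94, 0], "delta_rot": [0, 0, 0], "gripper": 5}, {"offset": [0.58, -0.94, 0], "delta_rot": [0, 0, 0], "gripper": 5}, {"offset": [0, 0, 0.8], "delta_rot": [0, 0, 0], "gripper": 5}, {"offset": [0, 0, 1], "delta_rot": [0, 0, 0], "gripper": 5}, {"offset": [0, 0, 1], "delta_rot": [0, 0, 0], "gripper": 5}, {"offset": [0, 0, 0], "delta_rot": [0, 0, 0], "gripper": 5}]'

```text
clock: 44.55
tcp_pos: [0.5416, 0.1322, 0.1341]
ee_rot: [0.0, 1.0, 0.029, -0.003]
ft_force: [-0.2, 0.4, -0.6]
gripper_width: 0.0137
finger_force: 15.0
```

Run:
```python
from h import *
W=snap("wrist");cv2.imwrite("pics/w11.png",W["frame"]); go(.5425,.1332,.065,.058)
```

```text
turn z units -0.00
units x 0.00 y -0.04 z 2.83 phi 0.058 clock 44.6
```

View pics/w11.png

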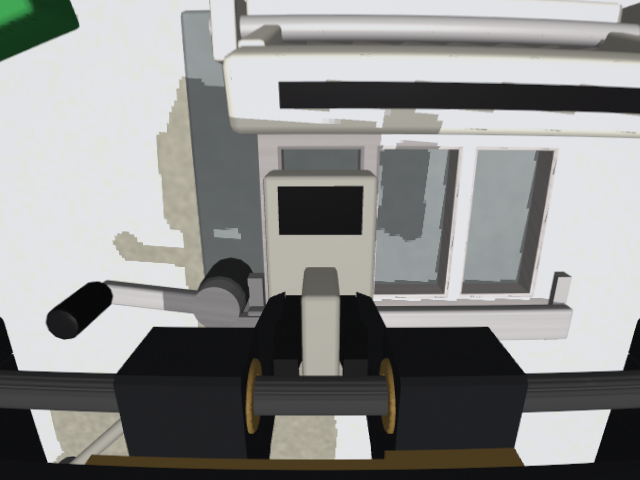

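The cassette is aligned with bay 2, the opening centred near column 321. Lowering it in, slowly at the end.

>>> arm_command --targets '[{"offset": [0, -0.04, 0.9], "delta_rot": [0, 0, 0], "gripper": 5}, {"offset": [0, 0, 1], "delta_rot": [0, 0, 0], "gripper": 5}, {"offset": [0, 0, 0.8], "delta_rot": [0, 0, 0], "gripper": 5}, {"offset": [0, 0, 0], "delta_rot": [0, 0, 0], "gripper": 5}, {"offset": [0, 0, 0.15], "delta_rot": [0, 0, 0], "gripper": 5}, {"offset": [0, 0, 0.15], "delta_rot": [0, 0, 0], "gripper": 5}, {"offset": [0, 0, 0], "delta_rot": [0, 0, 0], "gripper": 5}]'

```text
clock: 45.48
tcp_pos: [0.543, 0.1333, 0.0619]
ee_rot: [0.0, 1.0, 0.029, 0.0]
ft_force: [1.1, 0.4, -0.7]
gripper_width: 0.0139
finger_force: 15.0
```

>>> arm_command --targets '[{"offset": [0, 0, 0.2], "delta_rot": [0, 0, 0], "gripper": 5}, {"offset": [0, 0, 0.2], "delta_rot": [0, 0, 0], "gripper": 5}, {"offset": [0, 0, 0], "delta_rot": [0, 0, 0], "gripper": 5}]'

```text
clock: 45.85
tcp_pos: [0.5427, 0.1333, 0.0513]
ee_rot: [-0.0, 1.0, 0.029, -0.0]
ft_force: [0.3, -0.4, -0.7]
gripper_width: 0.0139
finger_force: 15.0
```

>>> arm_command --targets '[{"offset": [0, 0, 0.2], "delta_rot": [0, 0, 0], "gripper": 5}, {"offset": [0, 0, 0.2], "delta_rot": [0, 0, 0], "gripper": 5}, {"offset": [0, 0, 0], "delta_rot": [0, 0, 0], "gripper": 5}]'

```text
clock: 46.22
tcp_pos: [0.543, 0.1333, 0.0415]
ee_rot: [0.0, 1.0, 0.029, -0.0]
ft_force: [0.7, 0.6, -1.0]
gripper_width: 0.0139
finger_force: 15.0
```

>>> arm_command --targets '[{"offset": [0, 0, 0], "delta_rot": [0, 0, 0], "gripper": 40}, {"offset": [0, 0, 0], "delta_rot": [0, 0, 0], "gripper": 40}, {"offset": [0, 0, 0], "delta_rot": [0, 0, 0], "gripper": 40}, {"offset": [0, 0, -0.6], "delta_rot": [0, 0, 0], "gripper": 40}, {"offset": [0, 0, -1], "delta_rot": [0, 0, 0], "gripper": 40}, {"offset": [0, 0, -1], "delta_rot": [0, 0, 0], "gripper": 40}, {"offset": [0, 0, -1], "delta_rot": [0, 0, 0], "gripper": 40}, {"offset": [0, 0, -1], "delta_rot": [0, 0, 0], "gripper": 45}, {"offset": [0, 0, -1], "delta_rot": [0, 0, 0], "gripper": 45}, {"offset": [0, 0, -1], "delta_rot": [0, 0, 0], "gripper": 45}]'

```text
clock: 47.48
tcp_pos: [0.5428, 0.1333, 0.2088]
ee_rot: [0.0, 1.0, 0.029, 0.001]
ft_force: [1.0, 0.0, 1.3]
gripper_width: 0.0447
finger_force: 0.0
```

Run:
```python
from h import *
W=snap("wrist");cv2.imwrite("pics/w12.png",W["frame"]); go(.419,-.21,.17,-.622)
```

```text
turn z units 5.66
units x 3.94 y 14.08 z 1.68 phi 0.058 clock 47.525
```

>>> arm_command --targets '[{"offset": [0, 0, 0], "delta_rot": [0, 0, 0.94], "gripper": 45}, {"offset": [0, 0, 0], "delta_rot": [0, 0, 0.94], "gripper": 45}, {"offset": [0, 0, 0], "delta_rot": [0, 0, 0.94], "gripper": 45}, {"offset": [0, 0, 0], "delta_rot": [0, 0, 0.94], "gripper": 45}, {"offset": [0, 0, 0], "delta_rot": [0, 0, 0.94], "gripper": 45}, {"offset": [0, 0, 0], "delta_rot": [0, 0, 0.94], "gripper": 45}, {"offset": [0.26, 0.94, 0], "delta_rot": [0, 0, 0], "gripper": 45}, {"offset": [0.26, 0.94, 0], "delta_rot": [0, 0, 0], "gripper": 45}, {"offset": [0.26, 0.94, 0], "delta_rot": [0, 0, 0], "gripper": 45}, {"offset": [0.26, 0.94, 0], "delta_rot": [0, 0, 0], "gripper": 45}]'

```text
clock: 48.78
tcp_pos: [0.5091, 0.041, 0.207]
ee_rot: [-0.0, 0.952, -0.305, 0.0]
ft_force: [0.0, 0.5, -0.3]
gripper_width: 0.0447
finger_force: 0.0
```

>>> arm_command --targets '[{"offset": [0.26, 0.94, 0], "delta_rot": [0, 0, 0], "gripper": 45}, {"offset": [0.26, 0.94, 0], "delta_rot": [0, 0, 0], "gripper": 45}, {"offset": [0.26, 0.94, 0], "delta_rot": [0, 0, 0], "gripper": 45}, {"offset": [0.26, 0.94, 0], "delta_rot": [0, 0, 0], "gripper": 45}, {"offset": [0.26, 0.94, 0], "delta_rot": [0, 0, 0], "gripper": 45}, {"offset": [0.26, 0.94, 0], "delta_rot": [0, 0, 0], "gripper": 45}, {"offset": [0.26, 0.94, 0], "delta_rot": [0, 0, 0], "gripper": 45}, {"offset": [0.26, 0.94, 0], "delta_rot": [0, 0, 0], "gripper": 45}, {"offset": [0.26, 0.94, 0.5], "delta_rot": [0, 0, 0], "gripper": 45}, {"offset": [0.26, 0.94, 0.5], "delta_rot": [0, 0, 0], "gripper": 45}]'

```text
clock: 50.02
tcp_pos: [0.4257, -0.1881, 0.1818]
ee_rot: [0.0, 0.952, -0.305, 0.0]
ft_force: [0.6, -0.4, 0.4]
gripper_width: 0.0453
finger_force: 0.0
```

>>> arm_command --targets '[{"offset": [0.26, 0.94, 0.5], "delta_rot": [0, 0, 0], "gripper": 45}, {"offset": [0, 0, 0], "delta_rot": [0, 0, 0], "gripper": 45}]'

```text
clock: 50.28
tcp_pos: [0.4172, -0.211, 0.1689]
ee_rot: [-0.0, 0.952, -0.306, -0.001]
ft_force: [0.2, -0.1, 0.4]
gripper_width: 0.0451
finger_force: 0.0
```

Run:
```python
from h import *
W,r=look()
for c,a in r:
    f=c-.042*np.array([np.cos(a),np.sin(a)]);go(*f,.029,a)
T=snap("top")
for c,sz,a in windows(T,.034,(225,160,340,250)):print(c,sz,a)
```

```text
win [ 0.453  -0.2338] yaw -0.622 fin [ 0.4189 -0.2093]
win [ 0.429  -0.3367] yaw -0.828 fin [ 0.4006 -0.3057]
turn z units 0.02
units x 0.02 y -0.07 z 5.62 phi -0.621 clock 50.325
turn z units 1.73
units x 2.35 y 3.08 z 5.62 phi -0.621 clock 50.325
[0.64909454 0.08641261] [7.1028876304626465, 156.2614288330078] 0.05985103
```

>>> arm_command --targets '[{"offset": [0.02, -0.07, 0.9], "delta_rot": [0, 0, 0], "gripper": 45}, {"offset": [0, 0, 1], "delta_rot": [0, 0, 0], "gripper": 45}, {"offset": [0, 0, 1], "delta_rot": [0, 0, 0], "gripper": 45}, {"offset": [0, 0, 1], "delta_rot": [0, 0, 0], "gripper": 45}, {"offset": [0, 0, 1], "delta_rot": [0, 0, 0], "gripper": 45}, {"offset": [0, 0, 0.7], "delta_rot": [0, 0, 0], "gripper": 45}, {"offset": [0, 0, 0], "delta_rot": [0, 0, 0], "gripper": 5}, {"offset": [0, 0, 0], "delta_rot": [0, 0, 0], "gripper": 5}, {"offset": [0, 0, 0], "delta_rot": [0, 0, 0], "gripper": 5}, {"offset": [0, 0, 0], "delta_rot": [0, 0, 0], "gripper": 5}]'

```text
clock: 51.62
tcp_pos: [0.4195, -0.2094, 0.0299]
ee_rot: [0.0, 0.952, -0.305, 0.001]
ft_force: [-1.0, 0.4, 6.0]
gripper_width: 0.0138
finger_force: 15.0
```

>>> arm_command --targets '[{"offset": [0, 0, 0], "delta_rot": [0, 0, 0], "gripper": 5}, {"offset": [0, 0, -0.3], "delta_rot": [0, 0, 0], "gripper": 5}, {"offset": [0, 0, -0.8], "delta_rot": [0, 0, 0], "gripper": 5}, {"offset": [0, 0, -1], "delta_rot": [0, 0, 0], "gripper": 5}, {"offset": [0, 0, -1], "delta_rot": [0, 0, 0], "gripper": 5}, {"offset": [0, 0, -1], "delta_rot": [0, 0, 0], "gripper": 5}, {"offset": [0, 0, -1], "delta_rot": [0, 0, 0], "gripper": 5}, {"offset": [0, 0, -1], "delta_rot": [0, 0, 0], "gripper": 5}, {"offset": [0, 0, -1], "delta_rot": [0, 0, 0], "gripper": 5}, {"offset": [0, 0, 0], "delta_rot": [0, 0, 0], "gripper": 5}]'

```text
clock: 52.88
tcp_pos: [0.4195, -0.2094, 0.2081]
ee_rot: [0.001, 0.952, -0.305, 0.002]
ft_force: [0.2, -0.4, -1.8]
gripper_width: 0.014
finger_force: 15.0
```

Run:
```python
from h import *
W=snap("wrist");print(blobs(W,200,150,440,280,60,300)); o=env.get_obs();print(o["gripper_width"],o["tcp_pos"])
go(.5465,.0712,.2,.058)
```

```text
[(array([320.4, 211.1]), [np.int32(78), np.int32(37), np.int32(85), np.int32(49), np.int32(4039)])]
0.01400626253173837 [ 0.41908208 -0.2090923   0.20679739]
turn z units -5.64
units x 5.74 y -10.90 z 0.27 phi -0.619 clock 52.925
```

>>> arm_command --targets '[{"offset": [0, 0, 0], "delta_rot": [0, 0, -0.94], "gripper": 5}, {"offset": [0, 0, 0], "delta_rot": [0, 0, -0.94], "gripper": 5}, {"offset": [0, 0, 0], "delta_rot": [0, 0, -0.94], "gripper": 5}, {"offset": [0, 0, 0], "delta_rot": [0, 0, -0.94], "gripper": 5}, {"offset": [0, 0, 0], "delta_rot": [0, 0, -0.94], "gripper": 5}, {"offset": [0, 0, 0], "delta_rot": [0, 0, -0.94], "gripper": 5}, {"offset": [0.52, -0.99, 0], "delta_rot": [0, 0, 0], "gripper": 5}, {"offset": [0.52, -0.99, 0], "delta_rot": [0, 0, 0], "gripper": 5}, {"offset": [0.52, -0.99, 0], "delta_rot": [0, 0, 0], "gripper": 5}, {"offset": [0.52, -0.99, 0], "delta_rot": [0, 0, 0], "gripper": 5}]'

```text
clock: 54.18
tcp_pos: [0.4652, -0.1063, 0.2053]
ee_rot: [-0.001, 1.0, 0.029, -0.001]
ft_force: [0.6, -0.1, -0.9]
gripper_width: 0.0138
finger_force: 15.0
```

>>> arm_command --targets '[{"offset": [0.52, -0.99, 0], "delta_rot": [0, 0, 0], "gripper": 5}, {"offset": [0.52, -0.99, 0], "delta_rot": [0, 0, 0], "gripper": 5}, {"offset": [0.52, -0.99, 0], "delta_rot": [0, 0, 0], "gripper": 5}, {"offset": [0.52, -0.99, 0], "delta_rot": [0, 0, 0], "gripper": 5}, {"offset": [0.52, -0.99, 0], "delta_rot": [0, 0, 0], "gripper": 5}, {"offset": [0.52, -0.99, 0], "delta_rot": [0, 0, 0], "gripper": 5}, {"offset": [0.52, -0.99, 0], "delta_rot": [0, 0, 0], "gripper": 5}, {"offset": [0, 0, 1], "delta_rot": [0, 0, 0], "gripper": 5}, {"offset": [0, 0, 1], "delta_rot": [0, 0, 0], "gripper": 5}, {"offset": [0, 0, 0], "delta_rot": [0, 0, 0], "gripper": 5}]'

```text
clock: 55.42
tcp_pos: [0.5449, 0.071, 0.1542]
ee_rot: [-0.0, 1.0, 0.029, -0.003]
ft_force: [1.1, 0.5, 0.2]
gripper_width: 0.0138
finger_force: 15.0
```

Run:
```python
from h import *
go(.5465,.0712,.0635,.058)
```

```text
turn z units -0.00
units x 0.06 y -0.01 z 3.63 phi 0.058 clock 55.425
```

>>> arm_command --targets '[{"offset": [0.04, 0, 0.9], "delta_rot": [0, 0, 0], "gripper": 5}, {"offset": [0, 0, 1], "delta_rot": [0, 0, 0], "gripper": 5}, {"offset": [0, 0, 1], "delta_rot": [0, 0, 0], "gripper": 5}, {"offset": [0, 0, 0.7], "delta_rot": [0, 0, 0], "gripper": 5}, {"offset": [0, 0, 0], "delta_rot": [0, 0, 0], "gripper": 5}, {"offset": [0, 0, 0.2], "delta_rot": [0, 0, 0], "gripper": 5}, {"offset": [0, 0, 0.2], "delta_rot": [0, 0, 0], "gripper": 5}, {"offset": [0, 0, 0], "delta_rot": [0, 0, 0], "gripper": 5}]'

```text
clock: 56.42
tcp_pos: [0.5472, 0.0709, 0.0567]
ee_rot: [-0.0, 1.0, 0.029, -0.0]
ft_force: [0.2, -0.2, -0.7]
gripper_width: 0.0137
finger_force: 15.0
```

>>> arm_command --targets '[{"offset": [0, 0, 0.2], "delta_rot": [0, 0, 0], "gripper": 5}, {"offset": [0, 0, 0.2], "delta_rot": [0, 0, 0], "gripper": 5}, {"offset": [0, 0, 0.2], "delta_rot": [0, 0, 0], "gripper": 5}, {"offset": [0, 0, 0], "delta_rot": [0, 0, 0], "gripper": 5}]'

```text
clock: 56.92
tcp_pos: [0.5473, 0.0709, 0.0415]
ee_rot: [-0.0, 1.0, 0.029, -0.0]
ft_force: [-0.9, 1.0, -1.0]
gripper_width: 0.0141
finger_force: 15.0
```

>>> arm_command --targets '[{"offset": [0, 0, 0], "delta_rot": [0, 0, 0], "gripper": 40}, {"offset": [0, 0, 0], "delta_rot": [0, 0, 0], "gripper": 40}, {"offset": [0, 0, 0], "delta_rot": [0, 0, 0], "gripper": 40}, {"offset": [0, 0, -0.6], "delta_rot": [0, 0, 0], "gripper": 40}, {"offset": [0, 0, -1], "delta_rot": [0, 0, 0], "gripper": 40}, {"offset": [0, 0, -1], "delta_rot": [0, 0, 0], "gripper": 40}, {"offset": [0, 0, -1], "delta_rot": [0, 0, 0], "gripper": 40}, {"offset": [0, 0, -1], "delta_rot": [0, 0, 0], "gripper": 45}, {"offset": [0, 0, -1], "delta_rot": [0, 0, 0], "gripper": 45}, {"offset": [0, 0, -1], "delta_rot": [0, 0, 0], "gripper": 45}]'

```text
clock: 58.18
tcp_pos: [0.5471, 0.0709, 0.2087]
ee_rot: [0.0, 1.0, 0.029, 0.001]
ft_force: [1.0, 0.2, -0.1]
gripper_width: 0.045
finger_force: 0.0
```

Run:
```python
from h import *
W=snap("wrist");cv2.imwrite("pics/w13.png",W["frame"]); go(.4006,-.3057,.17,-.835)
```

```text
turn z units 7.44
units x 7.20 y 14.49 z 1.68 phi 0.058 clock 58.225
```

>>> arm_command --targets '[{"offset": [0, 0, 0], "delta_rot": [0, 0, 0.93], "gripper": 45}, {"offset": [0, 0, 0], "delta_rot": [0, 0, 0.93], "gripper": 45}, {"offset": [0, 0, 0], "delta_rot": [0, 0, 0.93], "gripper": 45}, {"offset": [0, 0, 0], "delta_rot": [0, 0, 0.93], "gripper": 45}, {"offset": [0, 0, 0], "delta_rot": [0, 0, 0.93], "gripper": 45}, {"offset": [0, 0, 0], "delta_rot": [0, 0, 0.93], "gripper": 45}, {"offset": [0, 0, 0], "delta_rot": [0, 0, 0.93], "gripper": 45}, {"offset": [0, 0, 0], "delta_rot": [0, 0, 0.93], "gripper": 45}, {"offset": [0.48, 0.97, 0], "delta_rot": [0, 0, 0], "gripper": 45}, {"offset": [0.48, 0.97, 0], "delta_rot": [0, 0, 0], "gripper": 45}]'

```text
clock: 59.48
tcp_pos: [0.527, 0.0202, 0.207]
ee_rot: [-0.0, 0.914, -0.405, 0.0]
ft_force: [0.0, -0.3, 0.4]
gripper_width: 0.0452
finger_force: 0.0
```

>>> arm_command --targets '[{"offset": [0.48, 0.97, 0], "delta_rot": [0, 0, 0], "gripper": 45}, {"offset": [0.48, 0.97, 0], "delta_rot": [0, 0, 0], "gripper": 45}, {"offset": [0.48, 0.97, 0], "delta_rot": [0, 0, 0], "gripper": 45}, {"offset": [0.48, 0.97, 0], "delta_rot": [0, 0, 0], "gripper": 45}, {"offset": [0.48, 0.97, 0], "delta_rot": [0, 0, 0], "gripper": 45}, {"offset": [0.48, 0.97, 0], "delta_rot": [0, 0, 0], "gripper": 45}, {"offset": [0.48, 0.97, 0], "delta_rot": [0, 0, 0], "gripper": 45}, {"offset": [0.48, 0.97, 0], "delta_rot": [0, 0, 0], "gripper": 45}, {"offset": [0.48, 0.97, 0], "delta_rot": [0, 0, 0], "gripper": 45}, {"offset": [0.48, 0.97, 0], "delta_rot": [0, 0, 0], "gripper": 45}]'

```text
clock: 60.72
tcp_pos: [0.4277, -0.2318, 0.2071]
ee_rot: [0.0, 0.914, -0.406, 0.0]
ft_force: [0.4, -0.6, -0.8]
gripper_width: 0.0449
finger_force: 0.0
```

>>> arm_command --targets '[{"offset": [0.48, 0.97, 0.5], "delta_rot": [0, 0, 0], "gripper": 45}, {"offset": [0.48, 0.97, 0.5], "delta_rot": [0, 0, 0], "gripper": 45}, {"offset": [0.48, 0.97, 0.5], "delta_rot": [0, 0, 0], "gripper": 45}, {"offset": [0, 0, 0], "delta_rot": [0, 0, 0], "gripper": 45}]'

```text
clock: 61.22
tcp_pos: [0.3976, -0.3074, 0.1687]
ee_rot: [-0.0, 0.914, -0.407, -0.001]
ft_force: [-0.2, 0.7, 0.2]
gripper_width: 0.0448
finger_force: 0.0
```

Run:
```python
from h import *
W,r=look();cv2.imwrite("pics/w14.png",W["frame"])
for c,a in r:
    f=c-.042*np.array([np.cos(a),np.sin(a)]);go(*f,.029,a)
```

```text
win [ 0.4292 -0.3362] yaw -0.839 fin [ 0.4011 -0.305 ]
win [ 0.6269 -0.2599] yaw -0.047 fin [ 0.585 -0.258]
turn z units 0.02
units x 0.03 y -0.13 z 5.61 phi -0.837 clock 61.275
turn z units -6.58
units x 7.38 y -2.29 z 5.61 phi -0.837 clock 61.275
```

>>> arm_command --targets '[{"offset": [0.02, -0.11, 0.9], "delta_rot": [0, 0, 0], "gripper": 45}, {"offset": [0, 0, 1], "delta_rot": [0, 0, 0], "gripper": 45}, {"offset": [0, 0, 1], "delta_rot": [0, 0, 0], "gripper": 45}, {"offset": [0, 0, 1], "delta_rot": [0, 0, 0], "gripper": 45}, {"offset": [0, 0, 1], "delta_rot": [0, 0, 0], "gripper": 45}, {"offset": [0, 0, 0.7], "delta_rot": [0, 0, 0], "gripper": 45}, {"offset": [0, 0, 0], "delta_rot": [0, 0, 0], "gripper": 5}, {"offset": [0, 0, 0], "delta_rot": [0, 0, 0], "gripper": 5}, {"offset": [0, 0, 0], "delta_rot": [0, 0, 0], "gripper": 5}, {"offset": [0, 0, 0], "delta_rot": [0, 0, 0], "gripper": 5}]'

```text
clock: 62.52
tcp_pos: [0.4011, -0.3053, 0.03]
ee_rot: [0.0, 0.914, -0.406, 0.001]
ft_force: [0.3, 1.5, 4.8]
gripper_width: 0.0139
finger_force: 15.0
```

>>> arm_command --targets '[{"offset": [0, 0, 0], "delta_rot": [0, 0, 0], "gripper": 5}, {"offset": [0, 0, -0.3], "delta_rot": [0, 0, 0], "gripper": 5}, {"offset": [0, 0, -0.8], "delta_rot": [0, 0, 0], "gripper": 5}, {"offset": [0, 0, -1], "delta_rot": [0, 0, 0], "gripper": 5}, {"offset": [0, 0, -1], "delta_rot": [0, 0, 0], "gripper": 5}, {"offset": [0, 0, -1], "delta_rot": [0, 0, 0], "gripper": 5}, {"offset": [0, 0, -1], "delta_rot": [0, 0, 0], "gripper": 5}, {"offset": [0, 0, -1], "delta_rot": [0, 0, 0], "gripper": 5}, {"offset": [0, 0, -1], "delta_rot": [0, 0, 0], "gripper": 5}, {"offset": [0, 0, 0], "delta_rot": [0, 0, 0], "gripper": 5}]'

```text
clock: 63.78
tcp_pos: [0.401, -0.3055, 0.2082]
ee_rot: [0.001, 0.914, -0.406, 0.002]
ft_force: [-0.3, -0.0, -0.6]
gripper_width: 0.0138
finger_force: 15.0
```

Run:
```python
from h import *
W=snap("wrist");print(blobs(W,200,150,440,280,60,300)); o=env.get_obs();print(o["gripper_width"],o["tcp_pos"])
go(.550,.0093,.2,.058)
```

```text
[(array([320. , 210.4]), [np.int32(78), np.int32(37), np.int32(85), np.int32(48), np.int32(4002)])]
0.014272845821116712 [ 0.40066431 -0.30507979  0.20682614]
turn z units -7.44
units x 6.69 y -12.21 z 0.27 phi -0.835 clock 63.825
```

>>> arm_command --targets '[{"offset": [0, 0, 0], "delta_rot": [0, 0, -0.93], "gripper": 5}, {"offset": [0, 0, 0], "delta_rot": [0, 0, -0.93], "gripper": 5}, {"offset": [0, 0, 0], "delta_rot": [0, 0, -0.93], "gripper": 5}, {"offset": [0, 0, 0], "delta_rot": [0, 0, -0.93], "gripper": 5}, {"offset": [0, 0, 0], "delta_rot": [0, 0, -0.93], "gripper": 5}, {"offset": [0, 0, 0], "delta_rot": [0, 0, -0.93], "gripper": 5}, {"offset": [0, 0, 0], "delta_rot": [0, 0, -0.93], "gripper": 5}, {"offset": [0, 0, 0], "delta_rot": [0, 0, -0.93], "gripper": 5}, {"offset": [0.51, -0.94, 0], "delta_rot": [0, 0, 0], "gripper": 5}, {"offset": [0.51, -0.94, 0], "delta_rot": [0, 0, 0], "gripper": 5}]'

```text
clock: 65.08
tcp_pos: [0.4232, -0.2559, 0.2052]
ee_rot: [-0.001, 1.0, 0.028, -0.001]
ft_force: [0.3, 0.2, -0.5]
gripper_width: 0.0138
finger_force: 15.0
```

>>> arm_command --targets '[{"offset": [0.51, -0.94, 0], "delta_rot": [0, 0, 0], "gripper": 5}, {"offset": [0.51, -0.94, 0], "delta_rot": [0, 0, 0], "gripper": 5}, {"offset": [0.51, -0.94, 0], "delta_rot": [0, 0, 0], "gripper": 5}, {"offset": [0.51, -0.94, 0], "delta_rot": [0, 0, 0], "gripper": 5}, {"offset": [0.51, -0.94, 0], "delta_rot": [0, 0, 0], "gripper": 5}, {"offset": [0.51, -0.94, 0], "delta_rot": [0, 0, 0], "gripper": 5}, {"offset": [0.51, -0.94, 0], "delta_rot": [0, 0, 0], "gripper": 5}, {"offset": [0.51, -0.94, 0], "delta_rot": [0, 0, 0], "gripper": 5}, {"offset": [0.51, -0.94, 0], "delta_rot": [0, 0, 0], "gripper": 5}, {"offset": [0.51, -0.94, 0], "delta_rot": [0, 0, 0], "gripper": 5}]'

```text
clock: 66.32
tcp_pos: [0.537, -0.0139, 0.2052]
ee_rot: [-0.0, 1.0, 0.029, -0.001]
ft_force: [-0.1, -0.4, -1.8]
gripper_width: 0.0137
finger_force: 15.0
```

>>> arm_command --targets '[{"offset": [0.51, -0.94, 0], "delta_rot": [0, 0, 0], "gripper": 5}, {"offset": [0, 0, 1], "delta_rot": [0, 0, 0], "gripper": 5}, {"offset": [0, 0, 1], "delta_rot": [0, 0, 0], "gripper": 5}, {"offset": [0, 0, 0], "delta_rot": [0, 0, 0], "gripper": 5}, {"offset": [0, 0, 0], "delta_rot": [0, 0, 0], "gripper": 5}]'

```text
clock: 66.95
tcp_pos: [0.5488, 0.0093, 0.157]
ee_rot: [0.0, 1.0, 0.029, 0.0]
ft_force: [0.2, 0.3, -0.8]
gripper_width: 0.0139
finger_force: 15.0
```

Run:
```python
from h import *
go(.5495,.0093,.0635,.058)
```

```text
turn z units -0.00
units x 0.03 y -0.00 z 3.74 phi 0.057 clock 66.95
```

>>> arm_command --targets '[{"offset": [0.03, 0, 0.9], "delta_rot": [0, 0, 0], "gripper": 5}, {"offset": [0, 0, 1], "delta_rot": [0, 0, 0], "gripper": 5}, {"offset": [0, 0, 1], "delta_rot": [0, 0, 0], "gripper": 5}, {"offset": [0, 0, 0.8], "delta_rot": [0, 0, 0], "gripper": 5}, {"offset": [0, 0, 0], "delta_rot": [0, 0, 0], "gripper": 5}, {"offset": [0, 0, 0.2], "delta_rot": [0, 0, 0], "gripper": 5}, {"offset": [0, 0, 0.2], "delta_rot": [0, 0, 0], "gripper": 5}, {"offset": [0, 0, 0], "delta_rot": [0, 0, 0], "gripper": 5}]'

```text
clock: 67.95
tcp_pos: [0.5494, 0.0094, 0.0543]
ee_rot: [-0.0, 1.0, 0.029, 0.0]
ft_force: [0.6, -0.3, -0.4]
gripper_width: 0.0137
finger_force: 15.0
```

Run:
```python
from h import *
go(.5495,.0093,.0415,.058);print(env.get_obs()["ft_force"])
```

```text
turn z units -0.00
units x 0.00 y 0.00 z 0.51 phi 0.058 clock 67.95
[ 0.55037016 -0.25495617 -0.38262018]
```

>>> arm_command --targets '[{"offset": [0, 0, 0.2], "delta_rot": [0, 0, 0], "gripper": 5}, {"offset": [0, 0, 0.2], "delta_rot": [0, 0, 0], "gripper": 5}, {"offset": [0, 0, 0.1], "delta_rot": [0, 0, 0], "gripper": 5}, {"offset": [0, 0, 0], "delta_rot": [0, 0, 0], "gripper": 5}]'

```text
clock: 68.45
tcp_pos: [0.5493, 0.0094, 0.0419]
ee_rot: [0.0, 1.0, 0.029, -0.0]
ft_force: [-2.2, 0.1, 2.8]
gripper_width: 0.0135
finger_force: 15.0
```

>>> arm_command --targets '[{"offset": [0, 0, 0], "delta_rot": [0, 0, 0], "gripper": 40}, {"offset": [0, 0, 0], "delta_rot": [0, 0, 0], "gripper": 40}, {"offset": [0, 0, 0], "delta_rot": [0, 0, 0], "gripper": 40}, {"offset": [0, 0, -0.6], "delta_rot": [0, 0, 0], "gripper": 40}, {"offset": [0, 0, -1], "delta_rot": [0, 0, 0], "gripper": 40}, {"offset": [0, 0, -1], "delta_rot": [0, 0, 0], "gripper": 40}, {"offset": [0, 0, -1], "delta_rot": [0, 0, 0], "gripper": 40}, {"offset": [0, 0, -1], "delta_rot": [0, 0, 0], "gripper": 40}, {"offset": [0, 0, -1], "delta_rot": [0, 0, 0], "gripper": 40}, {"offset": [0, 0, -1], "delta_rot": [0, 0, 0], "gripper": 40}]'

```text
clock: 69.7
tcp_pos: [0.5492, 0.0095, 0.2087]
ee_rot: [0.0, 1.0, 0.029, 0.001]
ft_force: [0.2, 0.3, -0.6]
gripper_width: 0.04
finger_force: 0.0
```

Run:
```python
from h import *
W=snap("wrist");cv2.imwrite("pics/w15.png",W["frame"]); go(.5058,.2707,.2,.058);print(env.get_obs()["q"])
for z in (.034,.054):
  for c,sz,a in windows(W,z):
    if 12<sz[0]<26 and 20<sz[1]<45: print(z,c.round(4),np.round(sz,1),round(a,3))
```

```text
turn z units -0.00
units x -1.18 y -10.54 z 0.48 phi 0.058 clock 69.75
[-1.98234429e-01  3.99336447e-01  1.34777899e+00  7.32739130e-05
  1.38779962e+00  1.31481527e+00]
0.034 [0.582  0.1374] [18.8 32.7] 0.049
0.034 [0.5906 0.0123] [17.8 32.8] 0.057
0.034 [0.5885 0.0739] [18.6 33.2] 0.052
0.054 [0.5848 0.1297] [17.6 30.6] 0.049
0.054 [0.5929 0.0125] [16.6 30.7] 0.057
0.054 [0.5908 0.0701] [17.4 31.1] 0.052
0.054 [ 0.6367 -0.1056] [24.7 31.7] -0.035
```

View pics/w15.png

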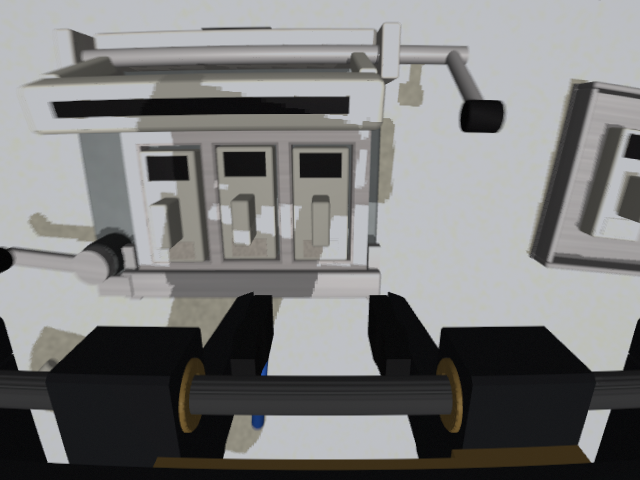

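All three fresh cassettes are seated: the windows lie on the z = 34 mm plane about 62 mm apart, facing the back. Back to the lock knob.

>>> arm_command --targets '[{"offset": [-0.11, -0.96, 0], "delta_rot": [0, 0, 0], "gripper": 40}, {"offset": [-0.11, -0.96, 0], "delta_rot": [0, 0, 0], "gripper": 40}, {"offset": [-0.11, -0.96, 0], "delta_rot": [0, 0, 0], "gripper": 40}, {"offset": [-0.11, -0.96, 0], "delta_rot": [0, 0, 0], "gripper": 40}, {"offset": [-0.11, -0.96, 0], "delta_rot": [0, 0, 0], "gripper": 40}, {"offset": [-0.11, -0.96, 0], "delta_rot": [0, 0, 0], "gripper": 40}, {"offset": [-0.11, -0.96, 0], "delta_rot": [0, 0, 0], "gripper": 40}, {"offset": [-0.11, -0.96, 0], "delta_rot": [0, 0, 0], "gripper": 40}, {"offset": [-0.11, -0.96, 0], "delta_rot": [0, 0, 0], "gripper": 40}, {"offset": [-0.11, -0.96, 0], "delta_rot": [0, 0, 0], "gripper": 40}]'

```text
clock: 71.0
tcp_pos: [0.5078, 0.2482, 0.207]
ee_rot: [-0.0, 1.0, 0.029, 0.0]
ft_force: [0.5, -0.6, -0.6]
gripper_width: 0.0401
finger_force: 0.0
```

>>> arm_command --targets '[{"offset": [-0.1, -0.94, 0], "delta_rot": [0, 0, 0], "gripper": 40}, {"offset": [0, 0, 0], "delta_rot": [0, 0, -1], "gripper": 40}, {"offset": [0, 0, 0], "delta_rot": [0, 0, -1], "gripper": 40}, {"offset": [0, 0, 0], "delta_rot": [0, 0, -1], "gripper": 40}, {"offset": [0, 0, 0], "delta_rot": [0, 0, -1], "gripper": 40}, {"offset": [0, 0, 0], "delta_rot": [0, 0, -1], "gripper": 40}, {"offset": [0, 0, 0], "delta_rot": [0, 0, -1], "gripper": 40}, {"offset": [0, 0, 0], "delta_rot": [0, 0, -1], "gripper": 40}, {"offset": [0, 0, 0], "delta_rot": [0, 0, -1], "gripper": 40}, {"offset": [0, 0, 0], "delta_rot": [0, 0, -1], "gripper": 40}]'

```text
clock: 72.25
tcp_pos: [0.5041, 0.2707, 0.207]
ee_rot: [0.0, 0.841, 0.54, 0.0]
ft_force: [1.1, -0.3, 0.2]
gripper_width: 0.0403
finger_force: 0.0
```

>>> arm_command --targets '[{"offset": [0, 0, 0], "delta_rot": [0, 0, -1], "gripper": 40}, {"offset": [0, 0, 0], "delta_rot": [0, 0, -1], "gripper": 40}, {"offset": [0, 0, 0], "delta_rot": [0, 0, -1], "gripper": 40}, {"offset": [0, 0, 0], "delta_rot": [0, 0, -1], "gripper": 40}, {"offset": [0, 0, 0], "delta_rot": [0, 0, -1], "gripper": 40}, {"offset": [0, 0, 0], "delta_rot": [0, 0, -1], "gripper": 40}, {"offset": [0, 0, 0], "delta_rot": [0, 0, -1], "gripper": 40}, {"offset": [0, 0, 0], "delta_rot": [0, 0, -1], "gripper": 40}, {"offset": [0, 0, 0], "delta_rot": [0, 0, -1], "gripper": 40}, {"offset": [0, 0, 0], "delta_rot": [0, 0, -1], "gripper": 40}]'

```text
clock: 73.5
tcp_pos: [0.5041, 0.2707, 0.207]
ee_rot: [0.0, 0.389, 0.921, 0.0]
ft_force: [-0.2, -0.1, -0.7]
gripper_width: 0.04
finger_force: 0.0
```

>>> arm_command --targets '[{"offset": [0, 0, 0], "delta_rot": [0, 0, -0.6], "gripper": 40}, {"offset": [0, 0, 0.8], "delta_rot": [0, 0, 0], "gripper": 40}, {"offset": [0, 0, 0], "delta_rot": [0, 0, 0], "gripper": 40}]'

```text
clock: 73.88
tcp_pos: [0.5036, 0.2705, 0.1859]
ee_rot: [-0.001, 0.358, 0.934, -0.001]
ft_force: [-0.1, 0.8, -0.4]
gripper_width: 0.0407
finger_force: 0.0
```

Run:
```python
from h import *
W=snap("wrist");cv2.imwrite("pics/w16.png",W["frame"]); go(.5058,.2707,.0665)
print(proj(W,[.5058,.2707,.083]),blobs(W,270,150,380,300,50,100))
b=blobs(W,270,150,380,300,50,100)
for c,_ in b: print(onz(W,c,.083))
```

```text
units x -0.05 y 0.05 z 4.81 phi 2.409 clock 73.925
[323.68644823 244.54464313] [(array([324. , 244.2]), [np.int32(40), np.int32(73), np.int32(30), np.int32(42), np.int32(1017)])]
[0.50575972 0.27101806 0.083     ]
```

>>> arm_command --targets '[{"offset": [-0.05, 0.05, 0.9], "delta_rot": [0, 0, 0], "gripper": 40}, {"offset": [0, 0, 1], "delta_rot": [0, 0, 0], "gripper": 40}, {"offset": [0, 0, 1], "delta_rot": [0, 0, 0], "gripper": 40}, {"offset": [0, 0, 1], "delta_rot": [0, 0, 0], "gripper": 40}, {"offset": [0, 0, 0.9], "delta_rot": [0, 0, 0], "gripper": 40}, {"offset": [0, 0, 0], "delta_rot": [0, 0, 0], "gripper": 10}, {"offset": [0, 0, 0], "delta_rot": [0, 0, 0], "gripper": 10}, {"offset": [0, 0, 0], "delta_rot": [0, 0, 0], "gripper": 10}, {"offset": [0, 0, 0], "delta_rot": [0, 0, 0], "gripper": 10}]' --grip_force 12

```text
clock: 75.05
tcp_pos: [0.5067, 0.2709, 0.068]
ee_rot: [0.001, 0.358, 0.934, 0.001]
ft_force: [-0.1, -1.4, 6.9]
gripper_width: 0.0193
finger_force: 12.0
```

Run:
```python
from h import *
o=env.get_obs();M=R.from_quat(o["ee_rot"],scalar_first=True).as_matrix();print(o["tcp_pos"],o["gripper_width"])
c=np.array([.501,.1962]);A=np.linspace(1.507,.055,11);P=[c+.075*np.array([np.cos(a),np.sin(a)]) for a in A];print(P[0],P[-1])
for a,b in zip(P,P[1:]): print(np.round(np.r_[b-a,0]@M/.025,2))
```

```text
[0.50668901 0.27094856 0.06799601] 0.019306266110730094
[0.50578148 0.27104743] [0.57588659 0.20032292]
[-0.36  0.24  0.  ]
[-0.39  0.19  0.  ]
[-0.42  0.13  0.  ]
[-0.43  0.07  0.  ]
[-0.44  0.01  0.  ]
[-0.43 -0.06  0.  ]
[-0.42 -0.12  0.  ]
[-0.4  -0.18  0.  ]
[-0.37 -0.23  0.  ]
[-0.33 -0.28 -0.  ]
```

>>> arm_command --targets '[{"offset": [-0.36, 0.24, 0], "delta_rot": [0, 0, 0], "gripper": 10}, {"offset": [-0.39, 0.19, 0], "delta_rot": [0, 0, 0], "gripper": 10}, {"offset": [-0.42, 0.13, 0], "delta_rot": [0, 0, 0], "gripper": 10}, {"offset": [-0.43, 0.07, 0], "delta_rot": [0, 0, 0], "gripper": 10}, {"offset": [-0.44, 0.01, 0], "delta_rot": [0, 0, 0], "gripper": 10}, {"offset": [0, 0, 0], "delta_rot": [0, 0, 0], "gripper": 10}]' --grip_force 25

```text
clock: 75.8
tcp_pos: [0.5553, 0.249, 0.0676]
ee_rot: [0.0, 0.358, 0.934, 0.001]
ft_force: [-0.5, 1.3, 4.6]
gripper_width: 0.0191
finger_force: 25.0
```

>>> arm_command --targets '[{"offset": [-0.43, -0.06, 0], "delta_rot": [0, 0, 0], "gripper": 10}, {"offset": [-0.42, -0.12, 0], "delta_rot": [0, 0, 0], "gripper": 10}, {"offset": [-0.4, -0.18, 0], "delta_rot": [0, 0, 0], "gripper": 10}, {"offset": [-0.37, -0.23, 0], "delta_rot": [0, 0, 0], "gripper": 10}, {"offset": [0, 0, 0], "delta_rot": [0, 0, 0], "gripper": 10}]'

```text
clock: 76.42
tcp_pos: [0.5808, 0.2115, 0.0681]
ee_rot: [0.006, 0.359, 0.933, 0.005]
ft_force: [23.5, 7.5, -8.7]
gripper_width: 0.0186
finger_force: 25.4
```

>>> arm_command --targets '[{"offset": [-0.33, -0.28, 0], "delta_rot": [0, 0, 0], "gripper": 10}, {"offset": [0, 0, 0], "delta_rot": [0, 0, 0], "gripper": 10}]'

```text
clock: 76.68
tcp_pos: [0.584, 0.2003, 0.0683]
ee_rot: [0.008, 0.359, 0.933, 0.005]
ft_force: [30.1, 5.6, -11.3]
gripper_width: 0.0177
finger_force: 26.6
```

>>> arm_command --targets '[{"offset": [-0.12, -0.13, 0], "delta_rot": [0, 0, 0], "gripper": 10}, {"offset": [0, 0, 0], "delta_rot": [0, 0, 0], "gripper": 10}]'

```text
clock: 76.92
tcp_pos: [0.5848, 0.1959, 0.0684]
ee_rot: [0.009, 0.359, 0.933, 0.005]
ft_force: [34.5, 6.1, -14.3]
gripper_width: 0.0177
finger_force: 27.1
```

The knob rolled along the pads. I'll release and see where the lever stands.

>>> arm_command --targets '[{"offset": [0, 0, 0], "delta_rot": [0, 0, 0], "gripper": 40}, {"offset": [0, 0, 0], "delta_rot": [0, 0, 0], "gripper": 40}, {"offset": [0, 0, 0], "delta_rot": [0, 0, 0], "gripper": 40}, {"offset": [0, 0, -0.8], "delta_rot": [0, 0, 0], "gripper": 40}, {"offset": [0, 0, -1], "delta_rot": [0, 0, 0], "gripper": 40}, {"offset": [0, 0, -1], "delta_rot": [0, 0, 0], "gripper": 40}, {"offset": [0, 0, -1], "delta_rot": [0, 0, 0], "gripper": 40}, {"offset": [0, 0, -1], "delta_rot": [0, 0, 0], "gripper": 40}, {"offset": [0, 0, -0.2], "delta_rot": [0, 0, 0], "gripper": 40}, {"offset": [0, 0, 0], "delta_rot": [0, 0, 0], "gripper": 40}]'

```text
clock: 78.18
tcp_pos: [0.576, 0.1955, 0.1911]
ee_rot: [-0.0, 0.358, 0.934, -0.0]
ft_force: [-0.1, -0.7, -0.6]
gripper_width: 0.04
finger_force: 0.0
```

Run:
```python
from h import *
W=snap("wrist");cv2.imwrite("pics/w17.png",W["frame"])
print(env.get_obs()["tcp_pos"])
for c,st in blobs(W,270,150,380,300,50,100):
    k=onz(W,c,.083);v=k[:2]-[.501,.1962];print(c,st,k,np.hypot(*v),np.arctan2(v[1],v[0]));go(k[0],k[1],.0665)
```

```text
[0.57592325 0.19543925 0.19062817]
[334.1 227.2] [np.int32(50), np.int32(57), np.int32(30), np.int32(41), np.int32(1000)] [0.57515144 0.20804727 0.083     ] 0.07509190687952678 0.15843216296815069
units x 0.36 y 0.35 z 4.97 phi 2.41 clock 78.225
[278.8 269.4] [np.int32(0), np.int32(102), np.int32(25), np.int32(40), np.int32(549)] [0.57224352 0.15912878 0.083     ] 0.08031135495518626 -0.47979094916694215
units x -0.86 y -1.18 z 4.97 phi 2.41 clock 78.225
```

View pics/w17.png

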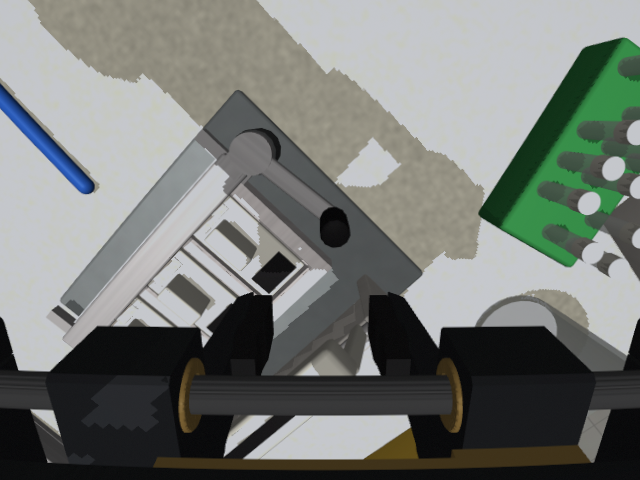

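The lever stands at about 0.10 rad, not quite shut. Regripping the knob centred and pushing the last centimetre.

>>> arm_command --targets '[{"offset": [0.36, 0.35, 0.9], "delta_rot": [0, 0, 0], "gripper": 40}, {"offset": [0, 0, 1], "delta_rot": [0, 0, 0], "gripper": 40}, {"offset": [0, 0, 1], "delta_rot": [0, 0, 0], "gripper": 40}, {"offset": [0, 0, 1], "delta_rot": [0, 0, 0], "gripper": 40}, {"offset": [0, 0, 1], "delta_rot": [0, 0, 0], "gripper": 40}, {"offset": [0, 0, 0], "delta_rot": [0, 0, 0], "gripper": 10}, {"offset": [0, 0, 0], "delta_rot": [0, 0, 0], "gripper": 10}, {"offset": [0, 0, 0], "delta_rot": [0, 0, 0], "gripper": 10}, {"offset": [0, 0, 0], "delta_rot": [0, 0, 0], "gripper": 10}]'

```text
clock: 79.35
tcp_pos: [0.5759, 0.208, 0.0699]
ee_rot: [0.001, 0.358, 0.934, 0.0]
ft_force: [0.7, -0.2, 0.5]
gripper_width: 0.019
finger_force: 25.0
```

>>> arm_command --targets '[{"offset": [-0.1, -0.11, 0], "delta_rot": [0, 0, 0], "gripper": 10}, {"offset": [-0.1, -0.11, 0], "delta_rot": [0, 0, 0], "gripper": 10}, {"offset": [0, 0, 0], "delta_rot": [0, 0, 0], "gripper": 10}]'

```text
clock: 79.72
tcp_pos: [0.5771, 0.2009, 0.0699]
ee_rot: [0.002, 0.358, 0.934, 0.002]
ft_force: [6.9, 3.7, -2.0]
gripper_width: 0.0193
finger_force: 25.0
```

>>> arm_command --targets '[{"offset": [-0.1, -0.11, 0], "delta_rot": [0, 0, 0], "gripper": 10}, {"offset": [0, 0, 0], "delta_rot": [0, 0, 0], "gripper": 10}]'

```text
clock: 79.97
tcp_pos: [0.5774, 0.1996, 0.07]
ee_rot: [0.002, 0.358, 0.934, 0.004]
ft_force: [8.8, 17.5, -4.2]
gripper_width: 0.0193
finger_force: 25.0
```

The stop is reached, with force rising at y ≈ 0.200 as at the start. Releasing, rising and checking.

>>> arm_command --targets '[{"offset": [0, 0, 0], "delta_rot": [0, 0, 0], "gripper": 40}, {"offset": [0, 0, 0], "delta_rot": [0, 0, 0], "gripper": 40}, {"offset": [0, 0, 0], "delta_rot": [0, 0, 0], "gripper": 40}, {"offset": [0, 0, -0.8], "delta_rot": [0, 0, 0], "gripper": 40}, {"offset": [0, 0, -1], "delta_rot": [0, 0, 0], "gripper": 40}, {"offset": [0, 0, -1], "delta_rot": [0, 0, 0], "gripper": 40}, {"offset": [0, 0, -1], "delta_rot": [0, 0, 0], "gripper": 40}, {"offset": [0, 0, -1], "delta_rot": [0, 0, 0], "gripper": 40}, {"offset": [0, 0, -0.2], "delta_rot": [0, 0, 0], "gripper": 40}, {"offset": [0, 0, 0], "delta_rot": [0, 0, 0], "gripper": 40}]'

```text
clock: 81.22
tcp_pos: [0.5755, 0.1967, 0.1937]
ee_rot: [-0.0, 0.358, 0.934, -0.0]
ft_force: [-0.2, -1.1, -0.5]
gripper_width: 0.0398
finger_force: 0.0
```

Run:
```python
from h import *
W=snap("wrist");cv2.imwrite("pics/w18.png",W["frame"])
for c,st in blobs(W,290,150,380,290,50,300):
    k=onz(W,c,.083);v=k[:2]-[.501,.1962];print(c,st,k,np.hypot(*v),np.arctan2(v[1],v[0]))
go(.6406,-.0745,.25,.06)
```

```text
[325.8 235.6] [np.int32(22), np.int32(65), np.int32(29), np.int32(41), np.int32(986)] [0.57590845 0.20065563 0.083     ] 0.07504084317668602 0.05941100036118262
turn z units 19.58
units x 1.96 y 10.98 z -2.27 phi 2.409 clock 81.275
```

The lock is shut: knob angle 0.059, equal to the reader's yaw. Now the head knob.

>>> arm_command --targets '[{"offset": [0, 0, -0.9], "delta_rot": [0, 0, 1], "gripper": 38}, {"offset": [0, 0, -0.9], "delta_rot": [0, 0, 1], "gripper": 38}, {"offset": [0, 0, -0.5], "delta_rot": [0, 0, 1], "gripper": 38}, {"offset": [0, 0, 0], "delta_rot": [0, 0, 1], "gripper": 38}, {"offset": [0, 0, 0], "delta_rot": [0, 0, 1], "gripper": 38}, {"offset": [0, 0, 0], "delta_rot": [0, 0, 1], "gripper": 38}, {"offset": [0, 0, 0], "delta_rot": [0, 0, 1], "gripper": 38}, {"offset": [0, 0, 0], "delta_rot": [0, 0, 1], "gripper": 38}, {"offset": [0, 0, 0], "delta_rot": [0, 0, 1], "gripper": 38}, {"offset": [0, 0, 0], "delta_rot": [0, 0, 1], "gripper": 38}]'

```text
clock: 82.52
tcp_pos: [0.5755, 0.1968, 0.2503]
ee_rot: [-0.001, 0.824, 0.567, -0.001]
ft_force: [0.1, -0.4, -0.3]
gripper_width: 0.0378
finger_force: 0.0
```

>>> arm_command --targets '[{"offset": [0, 0, 0], "delta_rot": [0, 0, 1], "gripper": 38}, {"offset": [0, 0, 0], "delta_rot": [0, 0, 1], "gripper": 38}, {"offset": [0, 0, 0], "delta_rot": [0, 0, 1], "gripper": 38}, {"offset": [0, 0, 0], "delta_rot": [0, 0, 1], "gripper": 38}, {"offset": [0, 0, 0], "delta_rot": [0, 0, 1], "gripper": 38}, {"offset": [0, 0, 0], "delta_rot": [0, 0, 1], "gripper": 38}, {"offset": [0, 0, 0], "delta_rot": [0, 0, 1], "gripper": 38}, {"offset": [0, 0, 0], "delta_rot": [0, 0, 1], "gripper": 38}, {"offset": [0, 0, 0], "delta_rot": [0, 0, 1], "gripper": 38}, {"offset": [0, 0, 0], "delta_rot": [0, 0, 0.58], "gripper": 38}]'

```text
clock: 83.78
tcp_pos: [0.5754, 0.1968, 0.2503]
ee_rot: [0.0, 1.0, 0.029, -0.001]
ft_force: [-0.1, -0.5, -0.7]
gripper_width: 0.038
finger_force: 0.0
```

>>> arm_command --targets '[{"offset": [0.2, 1, 0], "delta_rot": [0, 0, 0], "gripper": 38}, {"offset": [0.2, 1, 0], "delta_rot": [0, 0, 0], "gripper": 38}, {"offset": [0.2, 1, 0], "delta_rot": [0, 0, 0], "gripper": 38}, {"offset": [0.2, 1, 0], "delta_rot": [0, 0, 0], "gripper": 38}, {"offset": [0.2, 1, 0], "delta_rot": [0, 0, 0], "gripper": 38}, {"offset": [0.2, 1, 0], "delta_rot": [0, 0, 0], "gripper": 38}, {"offset": [0.2, 1, 0], "delta_rot": [0, 0, 0], "gripper": 38}, {"offset": [0.2, 1, 0], "delta_rot": [0, 0, 0], "gripper": 38}, {"offset": [0.2, 1, 0], "delta_rot": [0, 0, 0], "gripper": 38}, {"offset": [0.2, 1, 0], "delta_rot": [0, 0, 0], "gripper": 38}]'

```text
clock: 85.02
tcp_pos: [0.6408, -0.051, 0.2511]
ee_rot: [-0.0, 1.0, 0.03, -0.001]
ft_force: [0.2, -0.1, -0.2]
gripper_width: 0.0385
finger_force: 0.0
```

>>> arm_command --targets '[{"offset": [0, 0.98, 0], "delta_rot": [0, 0, 0], "gripper": 38}, {"offset": [0, 0, 0], "delta_rot": [0, 0, 0], "gripper": 38}, {"offset": [0, 0, 0], "delta_rot": [0, 0, 0], "gripper": 38}]'

```text
clock: 85.4
tcp_pos: [0.6419, -0.0738, 0.2518]
ee_rot: [-0.0, 1.0, 0.03, -0.0]
ft_force: [-0.1, -0.6, -0.0]
gripper_width: 0.0381
finger_force: 0.0
```

Run:
```python
from h import *
W=snap("wrist");cv2.imwrite("pics/w19.png",W["frame"])
go(.6406,-.0745,.1147,.06)
print(proj(W,[.6406,-.0745,.1337]))
for c,st in blobs(W,270,150,380,290,50,300): print(c,st,onz(W,c,.1337))
```

```text
turn z units 0.01
units x -0.06 y 0.04 z 5.49 phi 0.061 clock 85.45
[321.61704607 235.27886608]
[320.9 242.2] [np.int32(38), np.int32(80), np.int32(27), np.int32(25), np.int32(650)] [ 0.63545168 -0.07430131  0.1337    ]
```

Run:
```python
from h import *
import pickle
T,S=pickle.load(open("d2.pkl","rb"));W6=pickle.load(open("w6.pkl","rb"));W1=cv2.imread("pics/w1.png")
bt=[b for b in blobs(T,325,170,345,205,60,8)];bs=[b for b in blobs(S,290,285,315,312,60,8)];bw=[b for b in blobs(W6,550,90,620,140,50,200)]
print(bt,bs,bw)
x=[(T,bt[0][0]),(S,bs[0][0]),(W6,bw[0][0])]
print(tri(*x)); W=snap("wrist");b=blobs(W,270,150,380,290,50,300)[0][0];print(tri((W,b),(W6,bw[0][0])),tri((W,b),(S,bs[0][0])))
```

```text
[(array([333.8, 183.9]), [np.int32(5), np.int32(10), np.int32(9), np.int32(8), np.int32(55)])] [(array([303.5, 295.8]), [np.int32(10), np.int32(8), np.int32(8), np.int32(7), np.int32(53)])] [(array([584.4, 114.8]), [np.int32(5), np.int32(0), np.int32(56), np.int32(42), np.int32(1500)])]
(array([ 0.63509644, -0.07457758,  0.12921224]), [np.float64(0.0012391040569639958), np.float64(0.0015022296771062826), np.float64(0.0009018316522379835)])
(array([ 0.63427278, -0.07406784,  0.12900776]), [np.float64(0.00032896126475715924), np.float64(0.00032896126475712536)]) (array([ 0.63387451, -0.07516647,  0.12820238]), [np.float64(0.0009354321841091394), np.float64(0.0009354321841091602)])
```

The knob is at (0.6345, -0.0745, 0.129), so gripping there. The back-off when I released pulled it about 5 mm back from the stop, but the head is still up at about 1.2 rad.

>>> arm_command --targets '[{"offset": [-0.28, 0.02, 0.7], "delta_rot": [0, 0, 0], "gripper": 38}, {"offset": [0, 0, 1], "delta_rot": [0, 0, 0], "gripper": 38}, {"offset": [0, 0, 1], "delta_rot": [0, 0, 0], "gripper": 38}, {"offset": [0, 0, 1], "delta_rot": [0, 0, 0], "gripper": 38}, {"offset": [0, 0, 1], "delta_rot": [0, 0, 0], "gripper": 38}, {"offset": [0, 0, 0.95], "delta_rot": [0, 0, 0], "gripper": 38}, {"offset": [0, 0, 0], "delta_rot": [0, 0, 0], "gripper": 10}, {"offset": [0, 0, 0], "delta_rot": [0, 0, 0], "gripper": 10}, {"offset": [0, 0, 0], "delta_rot": [0, 0, 0], "gripper": 10}, {"offset": [0, 0, 0], "delta_rot": [0, 0, 0], "gripper": 10}]' --grip_force 15

```text
clock: 86.75
tcp_pos: [0.6356, -0.0748, 0.1116]
ee_rot: [0.0, 1.0, 0.03, 0.001]
ft_force: [0.8, 1.7, 3.6]
gripper_width: 0.0198
finger_force: 15.0
```

Run:
```python
from h import *
o=env.get_obs();p=o["tcp_pos"];print(p,o["ft_force"],o["gripper_width"])
a1=np.arctan2(.063,np.sqrt(.075**2-.063**2));A=np.linspace(a1,-.214,11);print(a1)
P=np.c_[-.075*np.cos(A),.075*np.sin(A)]
for d in np.diff(P,axis=0)/.025: print("x %.2f z %.2f"%(d[0],-d[1]))
```

```text
[ 0.63555472 -0.07483738  0.11160778] [0.80770073 1.73082328 3.58184806] 0.01976959782857374
0.9972832223718
x -0.29 z 0.22
x -0.26 z 0.25
x -0.23 z 0.28
x -0.20 z 0.31
x -0.16 z 0.33
x -0.12 z 0.34
x -0.08 z 0.36
x -0.03 z 0.36
x 0.01 z 0.36
x 0.06 z 0.36
```

>>> arm_command --targets '[{"offset": [-0.29, 0, 0.22], "delta_rot": [0, 0, 0], "gripper": 10}, {"offset": [-0.26, 0, 0.25], "delta_rot": [0, 0, 0], "gripper": 10}, {"offset": [-0.23, 0, 0.28], "delta_rot": [0, 0, 0], "gripper": 10}, {"offset": [-0.2, 0, 0.31], "delta_rot": [0, 0, 0], "gripper": 10}, {"offset": [-0.16, 0, 0.33], "delta_rot": [0, 0, 0], "gripper": 10}, {"offset": [-0.12, 0, 0.34], "delta_rot": [0, 0, 0], "gripper": 10}, {"offset": [-0.08, 0, 0.36], "delta_rot": [0, 0, 0], "gripper": 10}, {"offset": [-0.03, 0, 0.36], "delta_rot": [0, 0, 0], "gripper": 10}, {"offset": [0.01, 0, 0.36], "delta_rot": [0, 0, 0], "gripper": 10}, {"offset": [0, 0, 0], "delta_rot": [0, 0, 0], "gripper": 10}]'

```text
clock: 88.0
tcp_pos: [0.6014, -0.0768, 0.0393]
ee_rot: [-0.0, 1.0, 0.03, 0.0]
ft_force: [6.5, 4.7, -2.5]
gripper_width: 0.0197
finger_force: 15.0
```

>>> arm_command --targets '[{"offset": [0.04, 0, 0.3], "delta_rot": [0, 0, 0], "gripper": 10}, {"offset": [0, 0, 0], "delta_rot": [0, 0, 0], "gripper": 10}]'

```text
clock: 88.25
tcp_pos: [0.6026, -0.0768, 0.0321]
ee_rot: [-0.0, 1.0, 0.03, 0.001]
ft_force: [7.2, 4.7, -1.0]
gripper_width: 0.0193
finger_force: 15.0
```

>>> arm_command --targets '[{"offset": [0.02, 0, 0.15], "delta_rot": [0, 0, 0], "gripper": 10}, {"offset": [0, 0, 0], "delta_rot": [0, 0, 0], "gripper": 10}]'

```text
clock: 88.5
tcp_pos: [0.6033, -0.0767, 0.0287]
ee_rot: [-0.0, 1.0, 0.03, 0.001]
ft_force: [6.8, 4.8, 0.3]
gripper_width: 0.0195
finger_force: 15.0
```

>>> arm_command --targets '[{"offset": [0.02, 0, 0.12], "delta_rot": [0, 0, 0], "gripper": 10}, {"offset": [0, 0, 0], "delta_rot": [0, 0, 0], "gripper": 10}]'

```text
clock: 88.75
tcp_pos: [0.604, -0.0767, 0.026]
ee_rot: [-0.0, 1.0, 0.03, 0.001]
ft_force: [6.3, 5.4, 2.6]
gripper_width: 0.0195
finger_force: 15.0
```

>>> arm_command --targets '[{"offset": [0.02, 0, 0.12], "delta_rot": [0, 0, 0], "gripper": 10}, {"offset": [0, 0, 0], "delta_rot": [0, 0, 0], "gripper": 10}]'

```text
clock: 89.0
tcp_pos: [0.6044, -0.0767, 0.024]
ee_rot: [0.0, 1.0, 0.03, 0.001]
ft_force: [2.9, 5.9, 10.7]
gripper_width: 0.0195
finger_force: 15.0
```

Force is now rising, so the stop is near. One more small push to confirm.

>>> arm_command --targets '[{"offset": [0.02, 0, 0.12], "delta_rot": [0, 0, 0], "gripper": 10}, {"offset": [0, 0, 0], "delta_rot": [0, 0, 0], "gripper": 10}]'

```text
clock: 89.25
tcp_pos: [0.6048, -0.0767, 0.0219]
ee_rot: [0.0, 1.0, 0.03, 0.002]
ft_force: [0.0, 5.8, 19.5]
gripper_width: 0.0196
finger_force: 15.0
```

>>> arm_command --targets '[{"offset": [0, 0, 0], "delta_rot": [0, 0, 0], "gripper": 38}, {"offset": [0, 0, 0], "delta_rot": [0, 0, 0], "gripper": 38}, {"offset": [0, 0, 0], "delta_rot": [0, 0, 0], "gripper": 38}, {"offset": [0, 0, -0.6], "delta_rot": [0, 0, 0], "gripper": 38}, {"offset": [0, 0, -1], "delta_rot": [0, 0, 0], "gripper": 38}, {"offset": [0, 0, -1], "delta_rot": [0, 0, 0], "gripper": 38}, {"offset": [0, 0, -1], "delta_rot": [0, 0, 0], "gripper": 38}, {"offset": [0, 0, -1], "delta_rot": [0, 0, 0], "gripper": 38}, {"offset": [0, 0, -1], "delta_rot": [0, 0, 0], "gripper": 38}, {"offset": [0, 0, -1], "delta_rot": [0, 0, 0], "gripper": 38}]'

```text
clock: 90.5
tcp_pos: [0.604, -0.077, 0.1869]
ee_rot: [0.0, 1.0, 0.03, 0.0]
ft_force: [0.0, -0.7, 0.1]
gripper_width: 0.0377
finger_force: 0.0
```

>>> arm_command --targets '[{"offset": [-0.8, 0, -1], "delta_rot": [0, 0, 0], "gripper": 38}, {"offset": [-0.8, 0, -0.9], "delta_rot": [0, 0, 0], "gripper": 38}, {"offset": [0, 0, 0], "delta_rot": [0, 0, 0], "gripper": 38}]'

```text
clock: 90.88
tcp_pos: [0.564, -0.0795, 0.235]
ee_rot: [0.001, 1.0, 0.03, 0.002]
ft_force: [1.0, -0.5, -0.9]
gripper_width: 0.0378
finger_force: 0.0
```

Run:
```python
from h import *
import pickle
W=snap("wrist");T=snap("top");S=snap("scene")
d=pickle.load(open("d0.pkl","rb"))
b=[x for x in blobs(W,200,80,330,250,50,100)];print(b)
for n,s in (("now",S),("start",d["scene"])): print(n,blobs(s,290,285,315,310,60,8),blobs(s,410,260,445,300,50,8))
bs=blobs(S,290,285,315,310,60,8)
if b: print(tri((W,b[0][0]),(S,bs[0][0])))
c=np.zeros((570,800,3),np.uint8);w=cv2.resize(W["frame"],(400,300));c[:300,:400]=w
c[:270,400:]=cv2.resize(T["frame"][155:290,215:415],(400,270));c[300:570,:400]=cv2.resize(S["frame"][230:365,250:450],(400,270))
c[300:570,400:]=cv2.resize(T["frame"][175:310,320:520],(400,270));cv2.imwrite("pics/final.png",c)
```

```text
[(array([318.6, 167.2]), [np.int32(108), np.int32(77), np.int32(22), np.int32(20), np.int32(399)])]
now [(array([304.6, 301.4]), [np.int32(11), np.int32(13), np.int32(8), np.int32(8), np.int32(47)])] [(array([417. , 272.8]), [np.int32(2), np.int32(7), np.int32(9), np.int32(12), np.int32(59)]), (array([427. , 286.1]), [np.int32(12), np.int32(19), np.int32(11), np.int32(15), np.int32(107)])]
start [(array([304.6, 299.5]), [np.int32(11), np.int32(12), np.int32(8), np.int32(7), np.int32(39)])] [(array([416.8, 272.6]), [np.int32(1), np.int32(7), np.int32(10), np.int32(12), np.int32(67)]), (array([427.1, 286.2]), [np.int32(12), np.int32(19), np.int32(11), np.int32(15), np.int32(112)])]
(array([ 0.60248351, -0.07682353,  0.04461955]), [np.float64(0.0010343723467899648), np.float64(0.0010343723467899871)])
```

View pics/final.png

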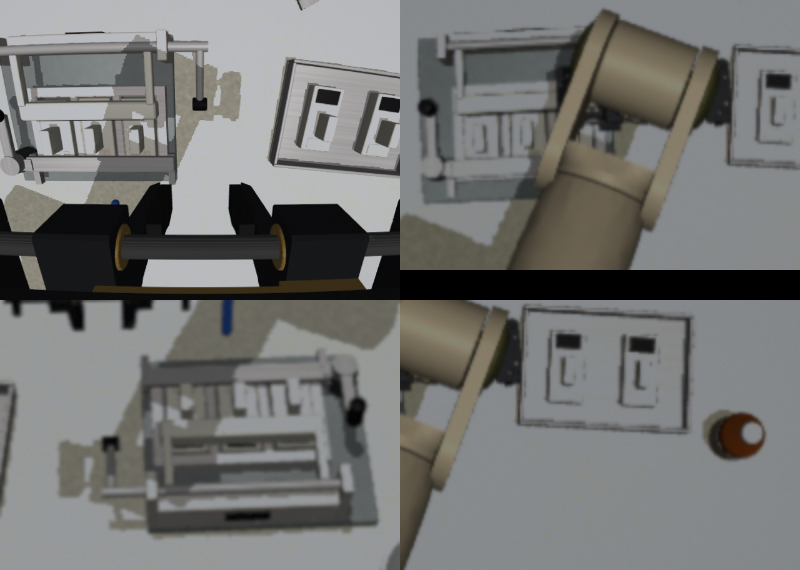

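The final view shows the head down, its knob at z ≈ 0.045. That lowered position means the earlier raised position was the full 1.3 rad. The lock is shut, three cassettes are in the bays, and two used ones lie flat in the tray.

```bash
python3 -c "
from station import env
print(env.finish_job())"
```

```text
the job is handed in; nothing more can be done
None
```

The changeover is finished and handed in at about 91 s: both used cassettes are flat in the tray, all three fresh ones are seated windows-back, the lock was shut with the head still up, and the head was lowered last; the hand-in returned no verdict.

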